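Test the firmness of a pot of flower foam

TASK

Test the foam pot that stands on the dark board: set it upright in the empty carousel pocket to the right of the pin and turn the carousel one click anticlockwise by its pegs, so that the pot comes under the sprung pin. Press the black knob fully home for a moment and let it up, read on the dial how many divisions past the zero line the drag hand has gone, and slide the marker of the wooden record scale to that same division. Leave the pot under the pin, and do not disturb the spare pots or the other things.

Things in the scene. Friction and masses are not known exactly. Their poses are not given: they have to be found in the camera images.
- tester: fixed grey tester: a carousel 300 mm across, its top 30 mm above the table, and a column beyond it whose arm holds a sprung pin over the carousel. Origin on the carousel's axis at table height, x towards pin (at 95 mm) and column. The arm, 34 mm wide, lies over x = 80 to 205 mm, 125 to 149 mm up; a dial 92 mm across lies face up on the column, centre at x = 200 mm, 165 mm up.
- carousel (a joint): angle of the carousel, rad, 0 at the start, growing anticlockwise seen from above. It clicks into place every 1.571 rad and holds there, pulling itself in over the last 0.04 rad. About 6 N at a peg leaves a click, then 1 N turns it.
- turn_peg (a point): top centre of a turning peg, 85 mm above the table. Four round upright steel pegs, 14 mm across, 55 mm tall, stand on the carousel 130 mm from its axis, midway between its four pockets, to turn it by. This one starts at 135 degrees (anticlockwise from the tester's x), on the robot's side, to the left; it turns with the carousel.
- load_pocket (a point): floor centre of the empty pocket to load, 30 mm above the table; it turns with the carousel. A pocket is a raised ring, 12 mm high, 58 mm inside, 95 mm from the carousel's axis. At the start this one is at -90 degrees from the tester's x (right of the pin as the robot sees it): one click anticlockwise carries it under the pin.
- under_pin (a point): fixed point on the pin's axis at the height of the pocket floors, 30 mm above the table. The resting pin's tip is 68 mm above it, 5 mm above the foam of a seated pot.
- knob_top (a point): top centre of the black round press knob, 36 mm across, on the pin's axis above the arm; 202 mm above the table at rest. Pressed straight down it goes 30 mm until it stops on the steel sleeve below it (top then at 172 mm). It drives the pin through a spring, needs up to about 11 N on the way and springs back; how deep the pin goes depends on the foam.
- draghand (a joint): angle of the dial's broad black drag hand (37 mm), rad, clockwise from above, 0 at rest (at a dot, on the pin's side). The pin pushes it on, and it stays at the largest reading. Lines 0 to 10 (0, 5, 10 longer) follow from 1.0 rad, where the pin just touches foam, every 0.4 rad; a division is 2 mm of sinking: divisions = (angle - 1.0) / 0.4.
- scale: wooden record scale fixed to the table, 75 x 160 x 12 mm, origin at its underside's centre. Lines 0 to 10 (0, 5, 10 longer), 10 mm apart, lie on a paper strip on the side away from the robot: line 0 at y = -50 mm, line 10 at y = +50 mm of its own frame.
- marker (a joint): position of the record scale's sliding marker, m: 0 at line 0, 0.10 at line 10, 0.01 per line; it moves along the scale's y axis and stays where it is left (about 1.5 N to slide).
- marker_grip (a point): the marker: an upright aluminium block 22 mm (scale's x) by 14 mm (scale's y), 13 to 49 mm above the table, with a thin finger pointing to the lines; the point is on its axis 35 mm above the table.
- board_top (a point): centre of the top of the dark square wooden board, 120 x 120 x 8 mm, on which the pot to be tested stands at the start.
- pot_a_mid (a point): round white pot, 52 mm across, 55 mm high, about 160 g, filled with dark green foam whose flat top stands 8 mm above the rim; the point is on its axis, half-way up (27.5 mm above its underside). Three look alike; the one on the dark board at the start (which of the three varies) is to be tested, the other two are spares and stay on the plywood strip. Grip the pot itself, below the rim.
- pot_b_mid (a point): round white pot, 52 mm across, 55 mm high, about 160 g, filled with dark green foam whose flat top stands 8 mm above the rim; the point is on its axis, half-way up (27.5 mm above its underside). Three look alike; the one on the dark board at the start (which of the three varies) is to be tested, the other two are spares and stay on the plywood strip. Grip the pot itself, below the rim.
- pot_c_mid (a point): round white pot, 52 mm across, 55 mm high, about 160 g, filled with dark green foam whose flat top stands 8 mm above the rim; the point is on its axis, half-way up (27.5 mm above its underside). Three look alike; the one on the dark board at the start (which of the three varies) is to be tested, the other two are spares and stay on the plywood strip. Grip the pot itself, below the rim.
- scissors: bystander: scissors, to be left where it is
- ribbon: bystander: ribbon roll, to be left where it is
- cone: bystander: fir cone, to be left where it is
- spool: bystander: wire spool, to be left where it is
- glass_baubles: bystander: glass of baubles, to be left where it is
- tree: bystander: white toy tree, to be left where it is
- spoon: bystander: spoon, to be left where it is
There are look-alikes about, which are no part of the job. What is shaped like the part that bears pot_c_mid but pink or purple is not meant.

How it is judged:
By the outcome, as a careful person would: the job done as asked, in the order asked, and still so for the second after the job is handed in, with the robot touching nothing.
It also fails if it takes over 64 s, if anything falls off the work surface, if the arm or the gripper's body presses on something with over 40 N, if the wrist force passes 120 N, or if a joint passes its speed limit or range.

ROBOT

A 6-joint arm with a two-finger parallel gripper is mounted at the origin on the work surface. World frame = base frame: x ahead of the robot, y to its left, z up, the work surface at z = 0. Lengths are in m, angles in rad, forces in N, time in s.
With the tool pointing down it reaches from about 0.325 to 0.775 m from the base axis. Payload 5.5 kg.
Tool frame: the origin (TCP) lies between the finger pads; the fingertips stand 8 mm ahead of it and the grasp point (between the pads) lies 11 mm behind it; x points along the fingers, y is the direction in which the jaws open and shut, and the axes are right-handed (so a half turn about x gives the same grasp; the last joint's range is limited). The gripper opens to 85 mm and grips with 20 to 120 N. Pads are 22 mm wide; open, the fingers measure 114 mm over their backs; the gripper's body (76 mm by 85 mm) begins 54 mm behind the grasp point. The pads swing forward as they close: fully open they stand 13 mm farther back than shut.
Start: joints at [-1.306, 0.091, 1.231, -0, 1.82, -0.057], TCP at [0.19, -0.569, 0.239] pointing down, gripper open.
Joint ranges: [-2.87, 2.87], [-0.86, 2.18], [0.17, 2.46], [-1.51, 4.65], [0.06, 2.69], [-2.65, 2.65]. Speed limits (rad/s): [2.57, 2.57, 3.01, 3.14, 3.14, 3.14].

INTERFACE

Orientations are given as a unit quaternion [w, x, y, z].
In Python, from workcell import * gives the robot as it stands.
- The arm moves only by the tool servo_tool, never from a script. Its argument "deltas" is text: rows parted by semicolons, each of 7 numbers parted by spaces: the shift along the tool's x, y, z in cm, then the turn, a rotation vector about the tool's x, y, z in degrees, then the opening in per cent of the stroke, from 0 (shut) to 100 (fully open). A call has exactly 8 rows; each row shifts and turns the commanded pose from where the row before left it, along the tool's axes as they then stand; what a row does not reach is not made up. A row lasts 1/12 s, in which the tool goes at most 41.7 mm and 7.16 degrees, less where a joint would pass 70% of its speed; a pose out of reach is approached as far as the arm can. A call with a gripper value outside its range is refused whole. The fingers move at their own pace and stop on an object; "grip_force" is the grip in N (left out, the last holds). Time passes only in rows, so rows that do not move let the fingers close, or fill a call up. It gives the time, the measured TCP pose, the force and the opening at its end, in the units of the state.
- state(): the state, without advancing time (a new reading comes with each control period).
- get_image(name): name is "side" or "top"; returns the picture (420x560x3 uint8, blue, green, red); there is no depth.
- camera_info(name): a dict with "mtx" (3x3 intrinsics, pixels), "origin" and "attitude" of the camera in the world. Camera axes: x right, y down, z forward; pixel columns grow to the right and rows downward; lengths in m; the calibration is good to about 2 mm. A picture is of the moment at which its call begins. camera_info takes no time and is no camera call.
- hand_in(): hands the job in, once; it reports no verdict.
The state is a dict: "time_s": time; "q": joint angles; "dq": joint speeds; "joint_efforts": joint torques, N m; "position": TCP position; "tool_rot": TCP orientation; "force": force on the tool from outside, world axes, zero at the start; "wrist_torque": the same for the moment, N m; "gripper_width": finger opening in m.
Only numpy, scipy, OpenCV 4.12 (cv2) and the standard library are available. Lean on these libraries where they do the work, as an engineer would, in place of code of your own. Each camera call takes 0.05 s, during which the arm holds its last target.

## Working session

There is one attempt and no reset: what is moved stays moved. The work goes in short steps, Python scripts to look and compute and a tool call to move; the robot and the scene stay as the last step left them, time stands still between calls to the robot, and variables do not carry over. Pictures are saved under pics/ and viewed, and the job is handed in when it is done.

Besides the shell and the picture viewer there is one more tool, called after ">>>" by a JSON object that holds its "name" and its "arguments". servo_tool: Moves the arm, as the interface text tells. Its arguments: {"type":"object","properties":{"deltas":{"type":"string"},"grip_force":{"type":"number"}},"required":["deltas"]}

```bash
mkdir -p pics; python3 - <<'E'
from workcell import *
import cv2
for n in("side","top"):
    cv2.imwrite(f"pics/{n}0.png",get_image(n)); c=camera_info(n); print(n,c)
print(state())
E
```

```text
side {'mtx': array([[382.66267058,   0.        , 280.31054436],
       [  0.        , 382.66267058, 202.91421307],
       [  0.        ,   0.        ,   1.        ]]), 'origin': array([ 0.37871485, -0.68323648,  0.6654147 ]), 'attitude': array([-0.46324538,  0.87826322, -0.10319645,  0.05837739])}
top {'mtx': array([[378.97906865,   0.        , 273.68152401],
       [  0.        , 378.97906865, 210.14378511],
       [  0.        ,   0.        ,   1.        ]]), 'origin': array([0.39120644, 0.05879072, 1.18905879]), 'attitude': array([-0.06181256,  0.70595158, -0.70408007,  0.04563811])}
{'time_s': 0.1, 'q': array([-1.30569768e+00,  9.18113189e-02,  1.23178230e+00, -2.11150500e-05,
        1.81980814e+00, -5.66707733e-02]), 'dq': array([-0.00065753, -0.00050409, -0.00262274,  0.00197537, -0.00111454,
       -0.000809  ]), 'joint_efforts': array([ 3.03636014e-03, -4.60214174e+01, -4.19220507e+01, -1.09119876e-04,
        1.06126891e-02, -2.01816232e-05]), 'position': array([ 0.18969179, -0.56896751,  0.23823781]), 'tool_rot': array([-0.11263529, -0.69790144, -0.11390607,  0.69804891]), 'force': array([-1.30337498,  0.83465073, -0.34062076]), 'wrist_torque': array([-0.02867938,  0.00032328, -0.0235677 ]), 'gripper_width': 0.08563397750886662}
```

View pics/side0.png

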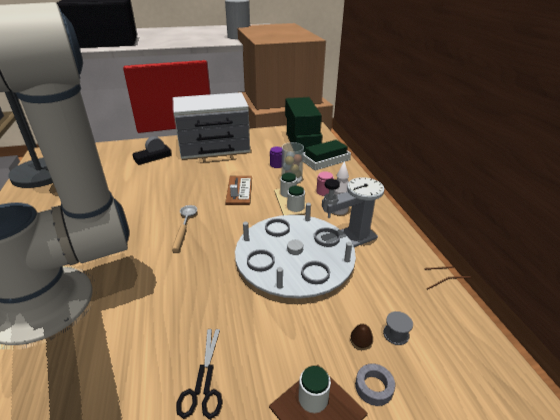

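View pics/top0.png

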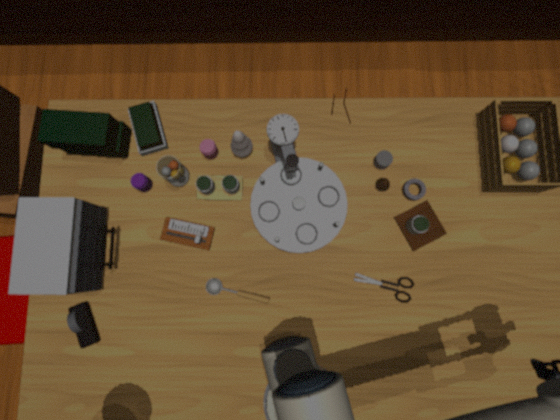

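Pot to test: top (420,225) / side (314,390), on the dark board. It could be confused with the spares at top (205,185) and (230,184), the pink pot (208,148), the purple pot (140,181), or the grey spool (384,159). Next I'll write helpers and check close crops.

```bash
cat > h.py <<'E'
from workcell import *
import cv2, numpy as np
from scipy.spatial.transform import Rotation as R
def rot(q): return R.from_quat([q[1],q[2],q[3],q[0]]).as_matrix()
CI={n:camera_info(n) for n in("side","top")}
def ray(n,u,v):
    c=CI[n]; d=rot(c["attitude"])@np.linalg.inv(c["mtx"])@np.array([u,v,1.]); return c["origin"],d
def plane(n,u,v,z):
    o,d=ray(n,u,v); return o+d*(z-o[2])/d[2]
def proj(n,p):
    c=CI[n]; q=c["mtx"]@(rot(c["attitude"]).T@(np.array(p)-c["origin"])); return q[:2]/q[2]
def crop(im,x,y,w,h,s,name,g=1.0):
    c=im[y:y+h,x:x+w]; c=(255*(c/255.)**g).astype(np.uint8)
    cv2.imwrite("pics/"+name,cv2.resize(c,None,fx=s,fy=s,interpolation=cv2.INTER_CUBIC))
E
python3 - <<'E'
from h import *
t=cv2.imread("pics/top0.png");s=cv2.imread("pics/side0.png")
crop(t,240,100,210,160,3.7,"t1.png",.5)
crop(t,120,100,210,160,3.7,"t2.png",.5)
crop(s,220,150,200,150,4,"s1.png",.8)
crop(s,250,300,200,120,4,"s2.png",.8)
print(plane("top",420,225,.06),plane("side",314,380,.07),plane("top",299,204,.03),rot(state()["tool_rot"]))
E
```

```text
[ 0.52002542 -0.34990118  0.06      ] [ 0.52031489 -0.35160085  0.07      ] [0.58820334 0.00740667 0.03      ] [[-4.93743336e-04  3.16240300e-01 -9.48678992e-01]
 [ 1.74054833e-03 -9.48677398e-01 -3.16240675e-01]
 [-9.99998363e-01 -1.80736336e-03 -8.20283816e-05]]
```

View pics/t1.png

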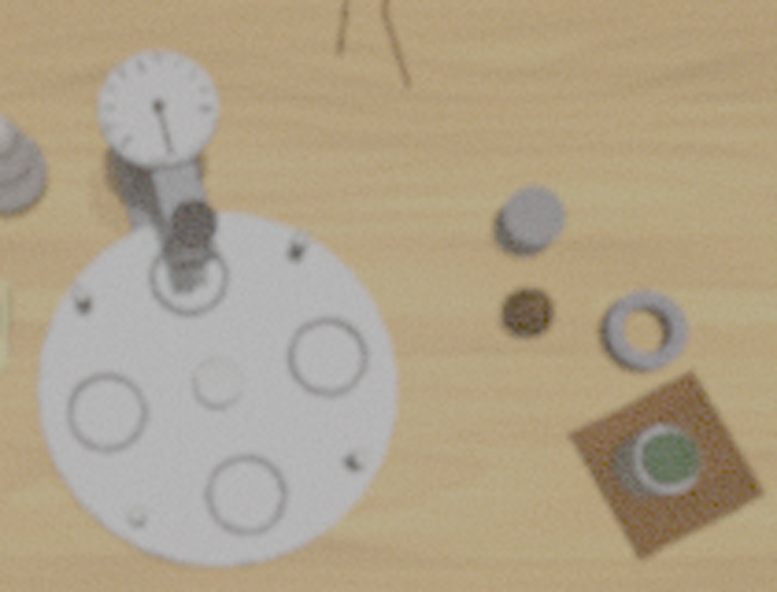

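View pics/t2.png

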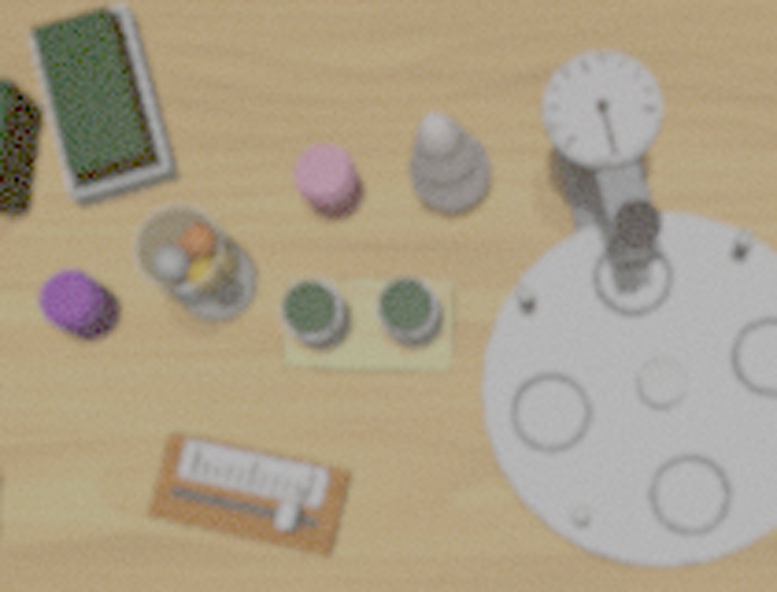

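View pics/s1.png

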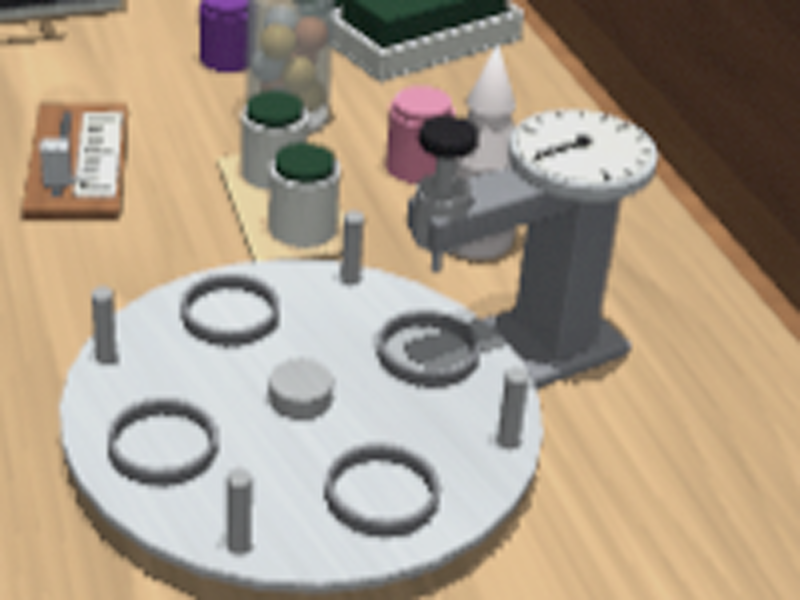

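View pics/s2.png

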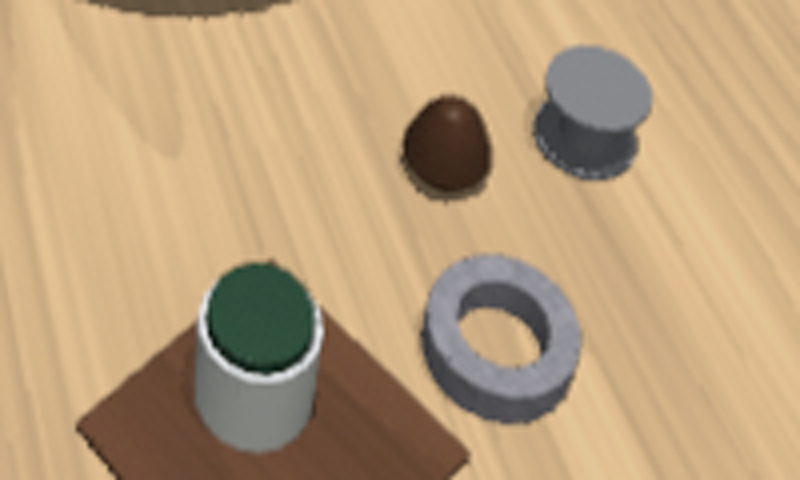

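```bash
python3 - <<'E'
from h import *
t=cv2.imread("pics/top0.png");s=cv2.imread("pics/side0.png")
def comp(im,mask,x,y,w,h,minA=8):
    m=np.zeros(mask.shape,np.uint8); m[y:y+h,x:x+w]=mask[y:y+h,x:x+w]
    n,l,st,c=cv2.connectedComponentsWithStats(m)
    return [(c[i].round(2),st[i].tolist()) for i in range(1,n) if st[i][4]>=minA]
ti=t.astype(int); si=s.astype(int)
gt=((ti[...,1]>ti[...,2]+6)&(ti[...,1]>ti[...,0]+2)).astype(np.uint8)
gs=((si[...,1]>si[...,2]+10)&(si[...,1]>si[...,0]+2)).astype(np.uint8)
for nm,im,m,b in(("top",t,gt,(405,210,40,30)),("side",s,gs,(290,355,60,50)),("top",t,gt,(190,170,60,30)),("side",s,gs,(275,165,35,35))):
    for c,st in comp(im,m,*b): print(nm,c,st,plane(nm,*c,.071 if b[0] in(405,290) else .063+.003))
# pocket rings, top view
P=[]
for X,Y in((328,357),(246,495),(107,412),(189,278)):
    u,v=(X+.5)/3.7-.5+240,(Y+.5)/3.7-.5+100
    yy,xx=np.mgrid[:420,:560]; r=np.hypot(xx-u,yy-v); g=t.sum(2)
    a=(r<14); rr=(r>7)&(r<13); med=np.median(g[a]); sel=rr&(g<med*0.8)
    pts=np.argwhere(sel)[:,::-1].astype(np.float32)
    (cx,cy),ax,an=cv2.fitEllipse(pts); p=plane("top",cx,cy,.042); P.append(p)
    print("ring",cx,cy,ax,p)
P=np.array(P); print("axis",P[:3].mean(0), (P[0]+P[2])/2)
E
```

```text
top [421.04 223.39] [415, 218, 13, 12, 124] [ 0.52354209 -0.34921049  0.071     ]
side [314.63 379.15] [302, 366, 27, 28, 561] [ 0.52153937 -0.35098552  0.071     ]
top [203.29 182.63] [197, 177, 13, 13, 115] [0.64793868 0.29975235 0.066     ]
top [229.12 182.1 ] [223, 176, 13, 13, 122] [0.64952576 0.22088454 0.066     ]
side [288.31 176.65] [282, 173, 14, 9, 98] [0.64723555 0.30298234 0.066     ]
side [295.41 190.14] [289, 185, 14, 11, 112] [0.64786845 0.22313292 0.066     ]
ring 328.1101379394531 196.06861877441406 (19.593538284301758, 20.11351203918457) [ 0.61090903 -0.08146575  0.042     ]
ring 306.0840759277344 233.38343811035156 (20.067184448242188, 20.4266357421875) [ 0.49592419 -0.01297041  0.042     ]
ring 268.5146179199219 211.07431030273438 (19.70798683166504, 20.14350128173828) [0.56413975 0.10131315 0.042     ]
ring 289.72296142578125 173.0462188720703 (15.454907417297363, 20.205001831054688) [0.68367227 0.03616185 0.042     ]
axis [0.55699099 0.00229233 0.042     ] [0.58752439 0.0099237  0.042     ]
```

```bash
python3 - <<'E'
from h import *
t=cv2.imread("pics/top0.png");s=cv2.imread("pics/side0.png")
A=np.array([.5875,.0099]);th=np.deg2rad(14.2)
def T(r,deg,z): a=th+np.deg2rad(deg); return np.array([A[0]+r*np.cos(a),A[1]+r*np.sin(a),z])
sv=s.copy();tv=t.copy()
L={"knob":T(.095,0,.202),"dial":T(.2,0,.165)}
for d in(45,135,225,315): L["peg%d"%d]=T(.13,d,.085)
for d in(0,90,180,270): L["pk%d"%d]=T(.095,d,.042)
S,Tt=4,4
s4=cv2.resize(s[150:300,220:420],None,fx=4,fy=4,interpolation=cv2.INTER_CUBIC)
t4=cv2.resize(((t[100:250,240:360]/255.)**.5*255).astype(np.uint8),None,fx=4,fy=4,interpolation=cv2.INTER_CUBIC)
for k,p in L.items():
    a=proj("side",p);b=proj("top",p);print(k,p.round(4),a.round(1),b.round(1))
    cv2.circle(s4,tuple(int(i) for i in ((a-[220,150]+.5)*4)),3,(0,0,255),-1)
    cv2.circle(t4,tuple(int(i) for i in ((b-[240,100]+.5)*4)),3,(0,0,255),-1)
cv2.imwrite("pics/s3.png",s4);cv2.imwrite("pics/t3.png",t4)
crop(t,150,205,80,55,9,"t4.png",.5);crop(s,215,170,50,40,15,"s4.png",.8)
E
```

```text
knob [0.6796 0.0332 0.202 ] [331.9 181.8] [292.  159.7]
dial [0.7814 0.059  0.165 ] [365.6 184.6] [282.4 128.6]
peg45 [0.6541 0.1216 0.085 ] [307.9 203.7] [261.4 179.2]
peg135 [0.4758 0.0765 0.085 ] [244.9 222.7] [276.3 238.8]
peg225 [ 0.5209 -0.1018  0.085 ] [279.1 268.9] [337.4 223.6]
peg315 [ 0.6992 -0.0567  0.085 ] [348.8 243.3] [321.  164.4]
pk0 [0.6796 0.0332 0.042 ] [326.7 235.1] [290.7 174.3]
pk90 [0.5642 0.102  0.042 ] [277.  225.4] [268.3 211.1]
pk180 [ 0.4954 -0.0134  0.042 ] [259.9 258.3] [306.2 233.6]
pk270 [ 0.6108 -0.0822  0.042 ] [315.  270.4] [328.3 196.1]
```

View pics/s3.png

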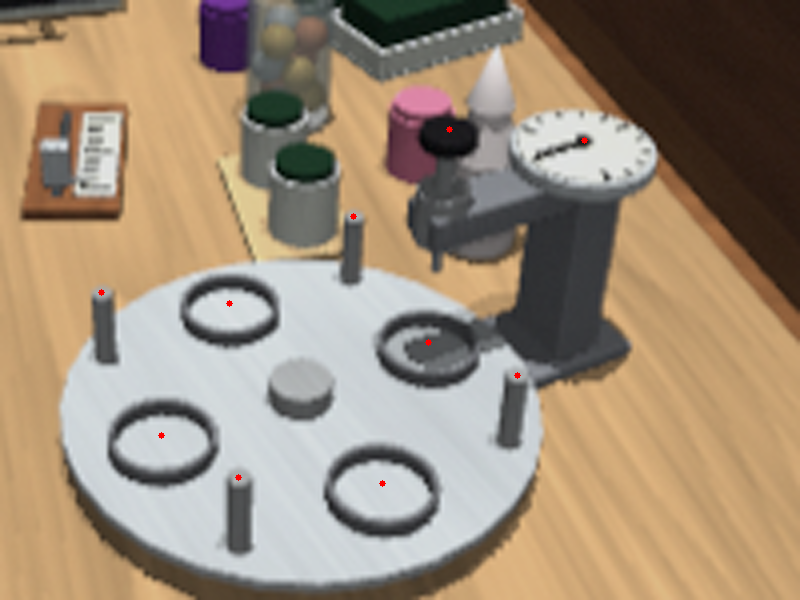

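View pics/t3.png

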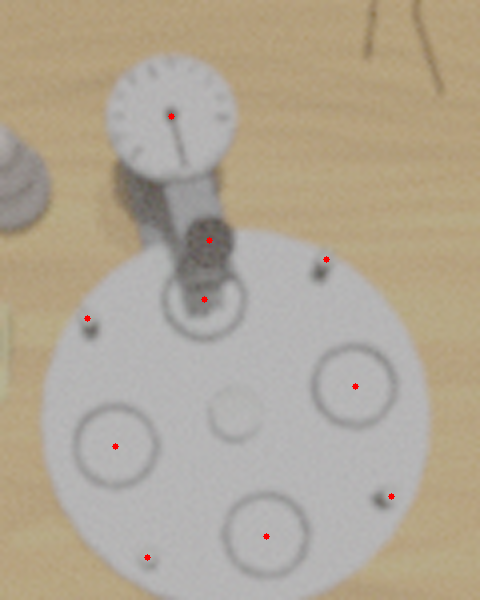

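View pics/t4.png

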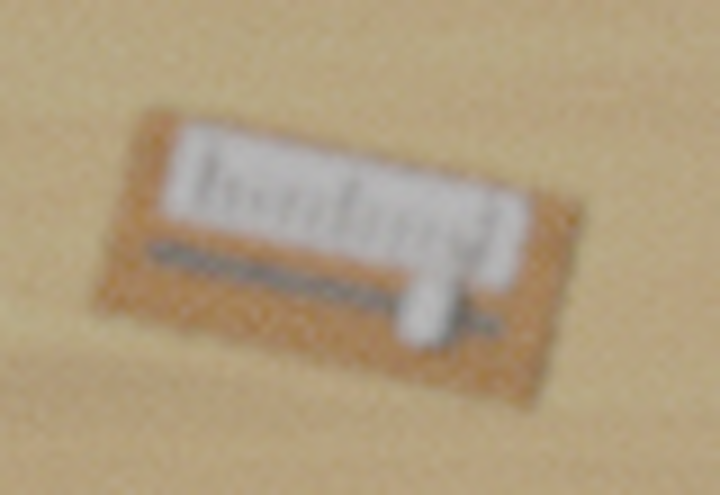

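View pics/s4.png

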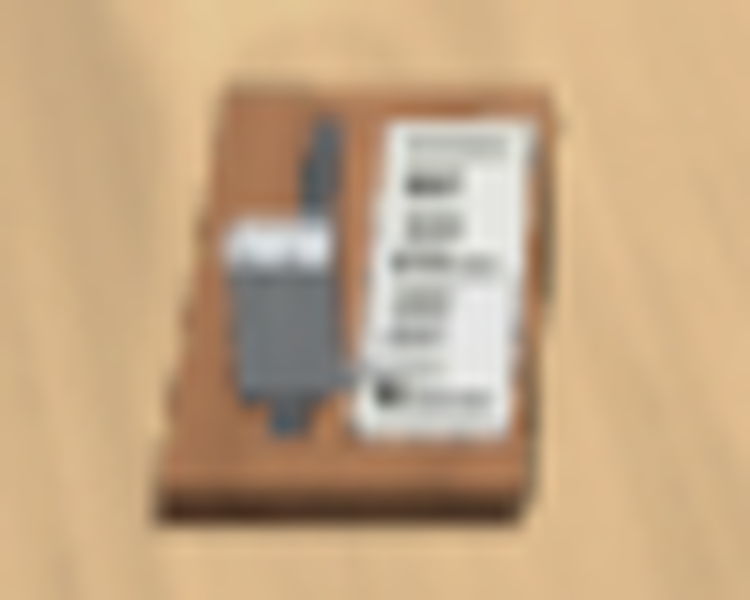

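```bash
python3 - <<'E'
from h import *
t=cv2.imread("pics/top0.png")
f=lambda X,Y:((X+.5)/9-.5+150,(Y+.5)/9-.5+205)
C=[plane("top",*f(*p),.012) for p in((145,105),(583,200),(537,408),(92,305))]
C=np.array(C);print(C.round(4)); print("centre",C.mean(0),np.linalg.norm(C[1]-C[0]),np.linalg.norm(C[3]-C[0]))
y=(C[0]-C[1]+C[3]-C[2]);print("yaw of y",np.degrees(np.arctan2(y[1],y[0])))
m=plane("top",*f(424,308),.049);print("marker top",m, )
g=lambda X,Y:((X+.5)/15-.5+215,(Y+.5)/15-.5+170)
m2=plane("side",*g(280,245),.049);print(m2)
yv=y[:2]/np.linalg.norm(y[:2])
for q in(m,m2): print("y in scale",(q-C.mean(0))[:2]@yv)
S=[plane("side",*g(*p),.012) for p in((228,92),(553,92),(525,492),(160,485))]
S=np.array(S);print(S.round(4),S.mean(0),np.linalg.norm(S[0]-S[1]),np.linalg.norm(S[0]-S[3]))
k=lambda X,Y:((X+.5)/3.7-.5+240,(Y+.5)/3.7-.5+100)
print("ribbon",plane("top",*k(646,331),.02),"cone",plane("top",*k(527,313),.03),"spool",plane("top",*k(532,218),.04))
s=state();Rm=rot(s["tool_rot"]);print("tool z,y,x cm to above pot",100*Rm.T@(np.array([.5225,-.350,.13])-s["position"]))
E
```

```text
[[0.5519 0.4271 0.012 ]
 [0.5187 0.272  0.012 ]
 [0.4466 0.2859 0.012 ]
 [0.4817 0.4423 0.012 ]]
centre [0.49974824 0.3567869  0.012     ] 0.15862252188964407 0.07181021918427338
yaw of y 77.63158734643503
marker top [0.47817451 0.31784329 0.049     ]
[0.4769647  0.31495363 0.049     ]
y in scale -0.042660769196835896
y in scale -0.045742505955170064
[[0.4804 0.4424 0.012 ]
 [0.5516 0.4261 0.012 ]
 [0.5181 0.2696 0.012 ]
 [0.4467 0.2887 0.012 ]] [0.49918797 0.35669979 0.012     ] 0.07303166784887423 0.15736073697284123
ribbon [ 0.63728691 -0.35256657  0.02      ] cone [ 0.65064363 -0.25072842  0.03      ] spool [ 0.73010755 -0.25539971  0.04      ]
tool z,y,x cm to above pot [ 10.84544338 -10.22865364 -38.49657101]
```

>>> {"name": "servo_tool", "arguments": {"deltas": "0 -1.2 -3.8 0 0 0 100;0 -1.2 -3.8 0 0 0 100;0 -1.2 -3.8 0 0 0 100;0 -1.2 -3.8 0 0 0 100;0 -1.2 -3.8 0 0 0 100;0 -1.2 -3.8 0 0 0 100;0 -1.2 -3.8 0 0 0 100;0 -1.2 -3.8 0 0 0 100", "grip_force": 40}}

```text
time_s: 0.77
position: [0.449, -0.3805, 0.2388]
tool_rot: [-0.113, -0.698, -0.113, 0.698]
force: [0.9, -1.2, -0.1]
gripper_width: 0.0853
```

```bash
cat > to.py <<'E'
import sys
from h import *
x,y,z,yaw=map(float,sys.argv[1:5])
s=state();Rm=rot(s["tool_rot"]);d=100*Rm.T@(np.array([x,y,z])-s["position"])
cy=np.degrees(np.arctan2(Rm[1,1],Rm[0,1]))
print("t",s["time_s"],"pos",s["position"].round(4),"jaw yaw %.2f tilt %s"%(cy,Rm[:,0].round(3)),"w %.4f"%s["gripper_width"],"F",s["force"].round(1))
print("delta cm (unturned tool)",d.round(2),"turn about tool x deg",round(-((yaw-cy+90)%180-90),2))
E
python3 to.py .5225 -.350 .13 -75.8
```

```text
t 0.7667 pos [ 0.449  -0.3805  0.2388] jaw yaw -71.57 tilt [-0.  0. -1.] w 0.0853 F [ 0.9 -1.2 -0.1]
delta cm (unturned tool) [10.88 -0.56 -7.94] turn about tool x deg 4.23
```

>>> {"name": "servo_tool", "arguments": {"deltas": "1 -0.15 -2.0 0 0 0 100;2 -0.15 -2.0 0 0 0 100;2.5 -0.1 -2.0 0 0 0 100;2.5 -0.16 -1.94 0 0 0 100;2 0 0 0 0 0 100;0.9 0 0 0 0 0 100;0 0 0 0 0 0 100;0 0 0 0 0 0 100"}}

```text
time_s: 1.43
position: [0.5209, -0.3518, 0.1304]
tool_rot: [-0.113, -0.698, -0.113, 0.698]
force: [0.3, -0.7, 0.3]
gripper_width: 0.0854
```

```bash
python3 to.py .5225 -.350 .031 -71.6; python3 - <<'E'
from h import *
s=get_image("side");t=get_image("top")
crop(s,230,280,200,140,4,"s5.png",.8);crop(t,380,180,80,80,7,"t5.png",.5)
E
```

```text
t 1.4333 pos [ 0.5209 -0.3518  0.1304] jaw yaw -71.59 tilt [-0.001  0.    -1.   ] w 0.0854 F [ 0.3 -0.7  0.3]
delta cm (unturned tool) [ 9.94 -0.12 -0.22] turn about tool x deg 0.01
```

View pics/s5.png

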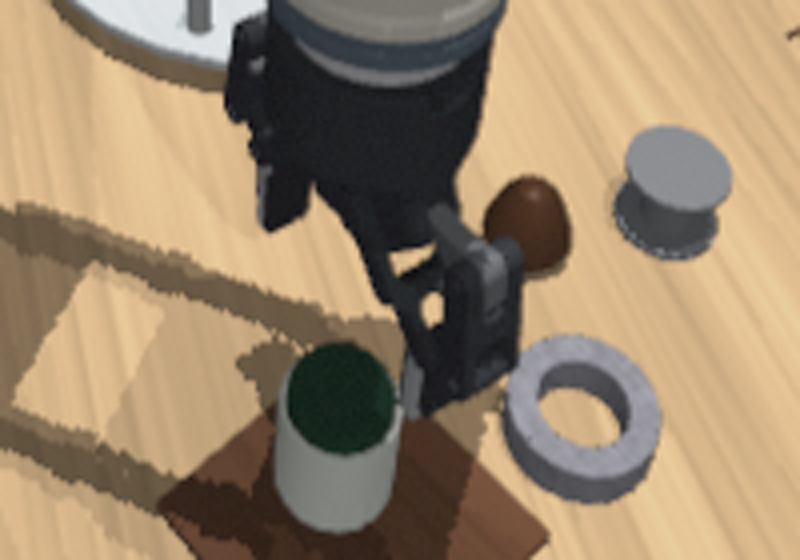

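```bash
python3 - <<'E'
from h import *
s=state();p=s["position"];Rm=rot(s["tool_rot"])
for w in(-.0427,0,.0427):
  q=p+Rm[:,1]*w+Rm[:,0]*(-.005)
  print(w,q.round(3),((proj("side",q)-[230,280])*4).round(0), ((proj("top",q)-[380,180])*7).round(0))
E
```

```text
-0.0427 [ 0.508 -0.312  0.137] [287. 223.] [255. 323.]
0 [ 0.522 -0.352  0.138] [350. 303.] [357. 289.]
0.0427 [ 0.535 -0.393  0.138] [419. 391.] [458. 255.]
```

View pics/t5.png

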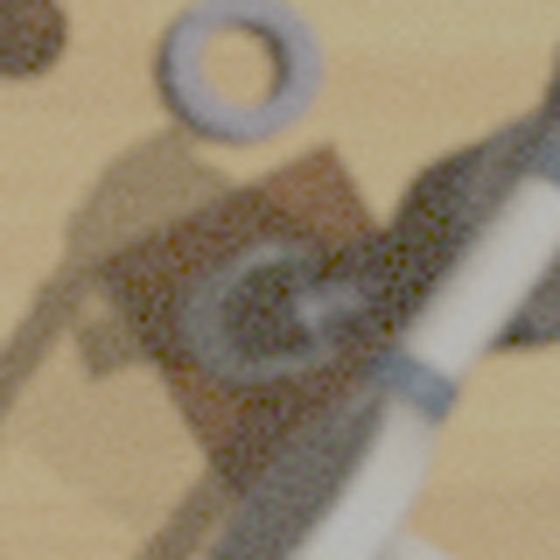

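```bash
python3 - <<'E'
from h import *
t=get_image("top"); crop(t,390,190,60,60,10,"t6.png",.35)
E
```

```text
(no output)
```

View pics/t6.png

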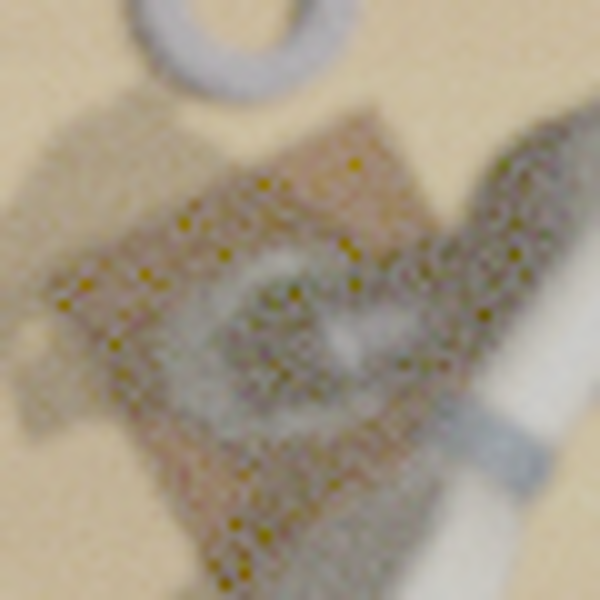

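>>> {"name": "servo_tool", "arguments": {"deltas": "2 -0.1 -0.1 0 0 0 100;2 0 -0.1 0 0 0 100;2 0 0 0 0 0 100;2 0 0 0 0 0 100;1.4 0 0 0 0 0 100;0.5 0 0 0 0 0 100;0 0 0 0 0 0 100;0 0 0 0 0 0 100"}}

```text
time_s: 2.25
position: [0.5233, -0.3505, 0.0326]
tool_rot: [0.114, 0.698, 0.113, -0.698]
force: [-0.9, 0.5, -0.0]
gripper_width: 0.0856
```

>>> {"name": "servo_tool", "arguments": {"deltas": "0 0 0 0 0 0 50;0 0 0 0 0 0 45;0 0 0 0 0 0 45;0 0 0 0 0 0 45;0 0 0 0 0 0 45;0 0 0 0 0 0 45;0 0 0 0 0 0 45;0 0 0 0 0 0 45", "grip_force": 40}}

```text
time_s: 2.92
position: [0.5236, -0.3503, 0.0328]
tool_rot: [0.114, 0.699, 0.113, -0.697]
force: [-0.5, 0.4, 5.6]
gripper_width: 0.0502
```

```bash
python3 to.py .5225 -.350 .031 -71.6; python3 - <<'E'
from h import *
s=get_image("side")
crop(s,230,280,200,140,4,"s7.png",.8)
E
```

```text
t 2.9167 pos [ 0.5236 -0.3503  0.0328] jaw yaw -71.56 tilt [ 0.002 -0.001 -1.   ] w 0.0502 F [-0.5  0.4  5.6]
delta cm (unturned tool) [ 0.18 -0.07  0.09] turn about tool x deg 0.04
```

View pics/s7.png

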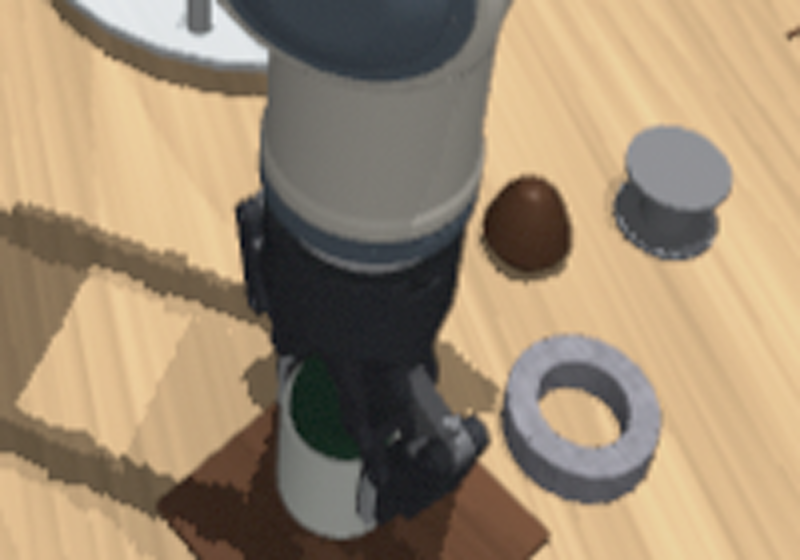

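>>> {"name": "servo_tool", "arguments": {"deltas": "-1 0 0 0 0 0 45;-1.5 0 0 0 0 0 45;-2 0 0 0 0 0 45;-2 0 0 0 0 0 45;-2 0 0 0 0 0 45;-2 0 0 0 0 0 45;-1.2 0 0 0 0 0 45;0 0 0 0 0 0 45"}}

```text
time_s: 3.63
position: [0.5239, -0.3508, 0.1521]
tool_rot: [0.115, 0.699, 0.112, -0.697]
force: [0.2, -0.3, -1.2]
gripper_width: 0.0502
```

```bash
python3 to.py .6108 -.082 .15 -75.8
```

```text
t 3.6333 pos [ 0.5239 -0.3508  0.1521] jaw yaw -71.56 tilt [ 0.004 -0.003 -1.   ] w 0.0502 F [ 0.2 -0.3 -1.2]
delta cm (unturned tool) [  0.15 -22.75 -16.74] turn about tool x deg 4.24
```

>>> {"name": "servo_tool", "arguments": {"deltas": "0 -1.8 -1.3 0 0 0 45;0 -2.8 -2.1 0 0 0 45;0 -3.2 -2.35 0 0 0 45;0 -3.2 -2.35 0 0 0 45;0 -3.2 -2.35 0 0 0 45;0 -3.2 -2.35 0 0 0 45;0 -3.0 -2.2 0 0 0 45;0 -2.3 -1.7 0 0 0 45"}}

```text
time_s: 4.3
position: [0.6094, -0.0786, 0.1462]
tool_rot: [-0.113, -0.697, -0.114, 0.699]
force: [0.0, 0.4, -1.8]
gripper_width: 0.05
```

>>> {"name": "servo_tool", "arguments": {"deltas": "0 0 0 0 0 0 45;0 0 0 0 0 0 45;0 0 0 0 0 0 45;0 0 0 0 0 0 45;0 0 0 0 0 0 45;0 0 0 0 0 0 45;0 0 0 0 0 0 45;0 0 0 0 0 0 45"}}

```text
time_s: 4.97
position: [0.6095, -0.0825, 0.1483]
tool_rot: [0.113, 0.698, 0.113, -0.698]
force: [-0.2, 0.7, -3.0]
gripper_width: 0.05
```

```bash
python3 to.py .6108 -.082 .085 -75.8;python3 - <<'E'
from h import *
s=get_image("side")
crop(s,220,150,200,150,4,"s8.png",.8)
E
```

```text
t 4.9667 pos [ 0.6095 -0.0825  0.1483] jaw yaw -71.62 tilt [ 0. -0. -1.] w 0.0500 F [-0.2  0.7 -3. ]
delta cm (unturned tool) [ 6.33 -0.   -0.14] turn about tool x deg 4.18
```

View pics/s8.png

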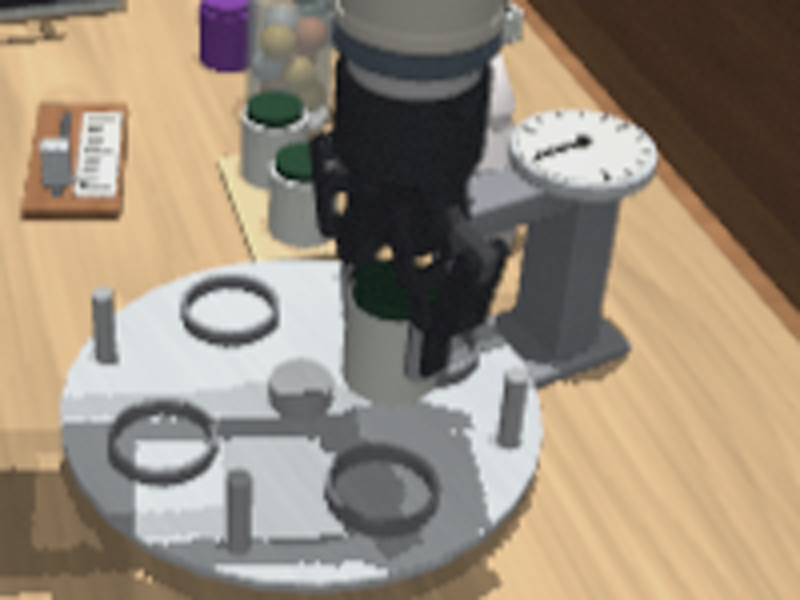

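>>> {"name": "servo_tool", "arguments": {"deltas": "1 0 -0.1 0 0 0 45;1.5 0 0 0 0 0 45;1.5 0 0 0 0 0 45;1.5 0 0 0 0 0 45;1.2 0 0 0 0 0 45;0.5 0 0 0 0 0 45;0 0 0 0 0 0 45;0 0 0 0 0 0 45"}}

```text
time_s: 5.68
position: [0.6106, -0.0815, 0.0763]
tool_rot: [-0.113, -0.698, -0.113, 0.698]
force: [-0.0, -0.7, -1.7]
gripper_width: 0.0502
```

```bash
python3 to.py .6108 -.082 .0548 -75.8;python3 - <<'E'
from h import *
s=get_image("side")
p=state()["position"]
v=s[220:300,270:360]; v=cv2.resize(((v/255.)**.6*255).astype(np.uint8),None,fx=8,fy=8,interpolation=cv2.INTER_CUBIC)
def dots(c,r,z,col,n=40):
    for a in np.linspace(0,2*np.pi,n,endpoint=False):
        q=(proj("side",[c[0]+r*np.cos(a),c[1]+r*np.sin(a),z])-[270,220]+.5)*8
        cv2.circle(v,tuple(int(i) for i in q),1,col,-1)
dots((.6108,-.082),.029,.042,(0,0,255)); dots(p,.026,p[2]-.0248,(0,255,0)); dots(p,.026,p[2]-.0248+.055,(0,255,0))
cv2.imwrite("pics/s9.png",v)
E
```

```text
t 5.6833 pos [ 0.6106 -0.0815  0.0763] jaw yaw -71.56 tilt [-0. -0. -1.] w 0.0502 F [-0.  -0.7 -1.7]
delta cm (unturned tool) [ 2.15  0.05 -0.01] turn about tool x deg 4.24
```

View pics/s9.png

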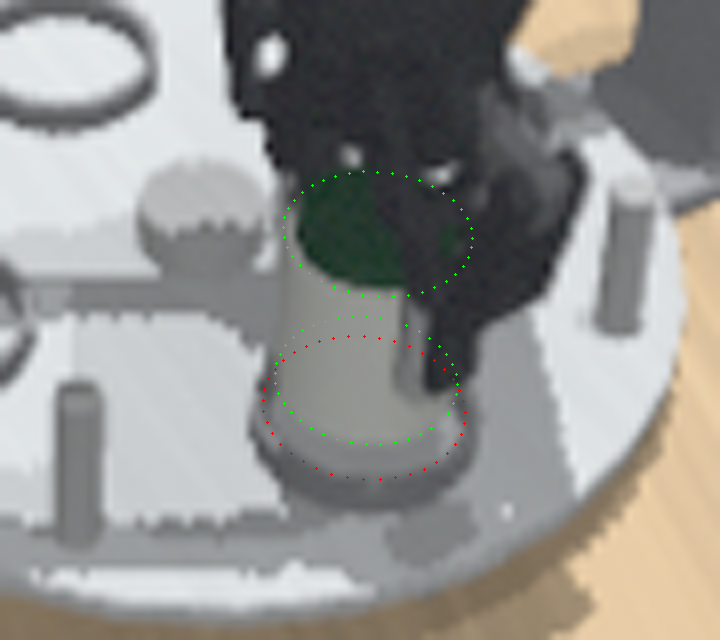

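>>> {"name": "servo_tool", "arguments": {"deltas": "0.4 0.03 0 0 0 0 45;0.4 0 0 0 0 0 45;0.4 0 0 0 0 0 45;0.3 0 0 0 0 0 45;0.3 0 0 0 0 0 45;0.2 0 0 0 0 0 45;0 0 0 0 0 0 45;0 0 0 0 0 0 45"}}

```text
time_s: 6.4
position: [0.6105, -0.0818, 0.0561]
tool_rot: [-0.113, -0.698, -0.113, 0.698]
force: [0.7, 0.6, -2.3]
gripper_width: 0.05
```

```bash
python3 to.py .6108 -.082 .0548 -75.8;python3 - <<'E'
from h import *
s=get_image("side")
crop(s,270,200,100,100,6,"s10.png",.6)
E
```

```text
t 6.4 pos [ 0.6105 -0.0818  0.0561] jaw yaw -71.56 tilt [-0.  0. -1.] w 0.0500 F [ 0.7  0.6 -2.3]
delta cm (unturned tool) [ 0.13  0.03 -0.02] turn about tool x deg 4.24
```

View pics/s10.png

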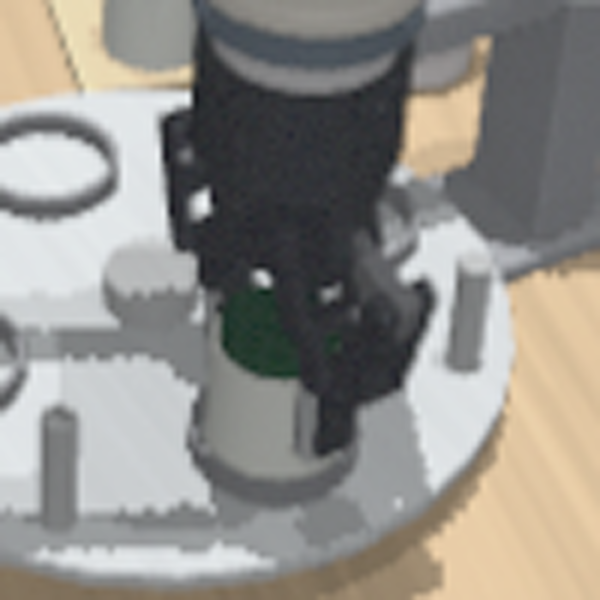

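Inside the ring; ~1 mm to go. I'll lower it, open and retreat.

>>> {"name": "servo_tool", "arguments": {"deltas": "0.1 0 0 0 0 0 45;0.1 0 0 0 0 0 45;0 0 0 0 0 0 45;0 0 0 0 0 0 65;0 0 0 0 0 0 85;0 0 0 0 0 0 95;0 0 0 0 0 0 100;0 0 0 0 0 0 100"}}

```text
time_s: 7.12
position: [0.6107, -0.0818, 0.0544]
tool_rot: [0.113, 0.698, 0.113, -0.698]
force: [0.3, -1.1, 0.3]
gripper_width: 0.0853
```

```bash
python3 to.py .6108 -.082 .16 -75.8
```

```text
t 7.1167 pos [ 0.6107 -0.0818  0.0544] jaw yaw -71.56 tilt [ 0. -0. -1.] w 0.0853 F [ 0.3 -1.1  0.3]
delta cm (unturned tool) [-1.056e+01  2.000e-02 -1.000e-02] turn about tool x deg 4.24
```

>>> {"name": "servo_tool", "arguments": {"deltas": "-0.8 0 0 0 0 0 100;-1.5 0 0 0 0 0 100;-2 0 0 0 0 0 100;-2.2 0 0 0 0 0 100;-2.2 0 0 0 0 0 100;-2 0 0 0 0 0 100;0 0 0 0 0 0 100;0 0 0 0 0 0 100"}}

```text
time_s: 7.78
position: [0.6114, -0.0819, 0.1635]
tool_rot: [0.114, 0.699, 0.113, -0.697]
force: [-0.1, 0.2, -0.1]
gripper_width: 0.0851
```

```bash
python3 to.py .4758 .0765 .16 239.2;python3 - <<'E'
from h import *
s=get_image("side")
crop(s,220,150,200,150,4,"s11.png",.8)
E
```

```text
t 7.7833 pos [ 0.6114 -0.0819  0.1635] jaw yaw -71.56 tilt [ 0.004 -0.001 -1.   ] w 0.0851 F [-0.1  0.2 -0.1]
delta cm (unturned tool) [  0.29 -19.32   7.86] turn about tool x deg 49.24
```

View pics/s11.png

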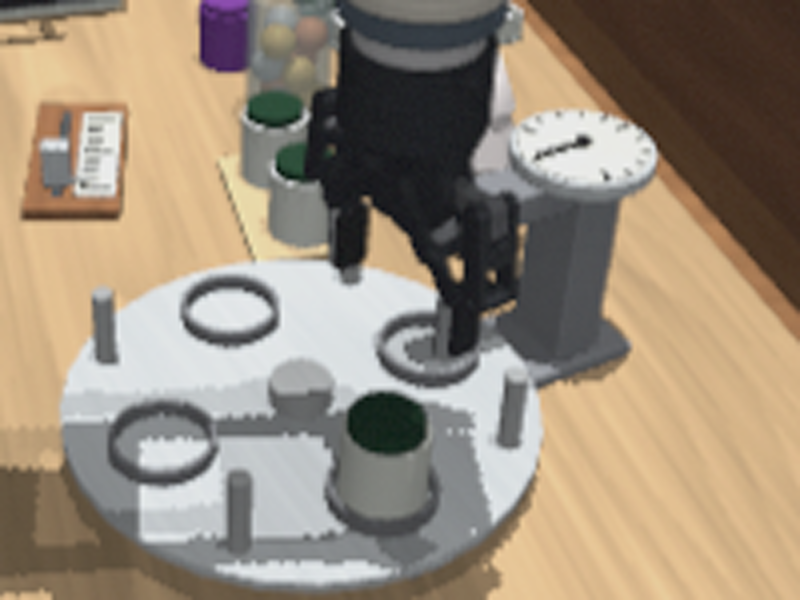

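>>> {"name": "servo_tool", "arguments": {"deltas": "0 -1.7 0.7 0 0 0 45;0 -2.4 1 0 0 0 45;0 -2.7 1.1 0 0 0 45;0 -2.7 1.1 0 0 0 45;0 -2.7 1.1 0 0 0 45;0 -2.7 1.1 0 0 0 45;0 -2.5 1 0 0 0 45;0 -1.9 0.8 0 0 0 45"}}

```text
time_s: 8.5
position: [0.4725, 0.0776, 0.1593]
tool_rot: [-0.113, -0.697, -0.114, 0.699]
force: [-0.4, -0.0, 0.4]
gripper_width: 0.0386
```

>>> {"name": "servo_tool", "arguments": {"deltas": "0 0 0 5 0 0 40;0 0 0 6.5 0 0 40;0 0 0 6.5 0 0 40;0 0 0 6.5 0 0 40;0 0 0 6.5 0 0 40;0 0 0 6.5 0 0 40;0 0 0 6.5 0 0 40;0 0 0 5.2 0 0 40"}}

```text
time_s: 9.17
position: [0.4738, 0.0763, 0.1592]
tool_rot: [0.189, -0.68, 0.19, 0.682]
force: [-0.2, 0.3, 0.5]
gripper_width: 0.0343
```

```bash
python3 to.py .4758 .0765 .058 239.2
```

```text
t 9.1667 pos [0.4738 0.0763 0.1592] jaw yaw -121.09 tilt [-0.003 -0.    -1.   ] w 0.0343 F [-0.2  0.3  0.5]
delta cm (unturned tool) [10.12 -0.14 -0.19] turn about tool x deg -0.29
```

>>> {"name": "servo_tool", "arguments": {"deltas": "1.5 -0.1 -0.2 0 0 0 40;2 0 0 0 0 0 40;2 0 0 0 0 0 40;2 0 0 0 0 0 40;1.7 0 0 0 0 0 40;0.9 0 0 0 0 0 40;0 0 0 0 0 0 40;0 0 0 0 0 0 40"}}

```text
time_s: 9.83
position: [0.4762, 0.0761, 0.0595]
tool_rot: [0.187, -0.681, 0.188, 0.682]
force: [-0.4, -0.0, 0.8]
gripper_width: 0.034
```

```bash
python3 to.py .4758 .0765 .058 239.2;python3 - <<'E'
from h import *
s=get_image("side")
crop(s,180,150,200,150,4,"s12.png",.8)
E
```

```text
t 9.8333 pos [0.4762 0.0761 0.0595] jaw yaw -120.76 tilt [-0.002 -0.    -1.   ] w 0.0340 F [-0.4 -0.   0.8]
delta cm (unturned tool) [ 0.15 -0.01  0.06] turn about tool x deg 0.04
```

View pics/s12.png

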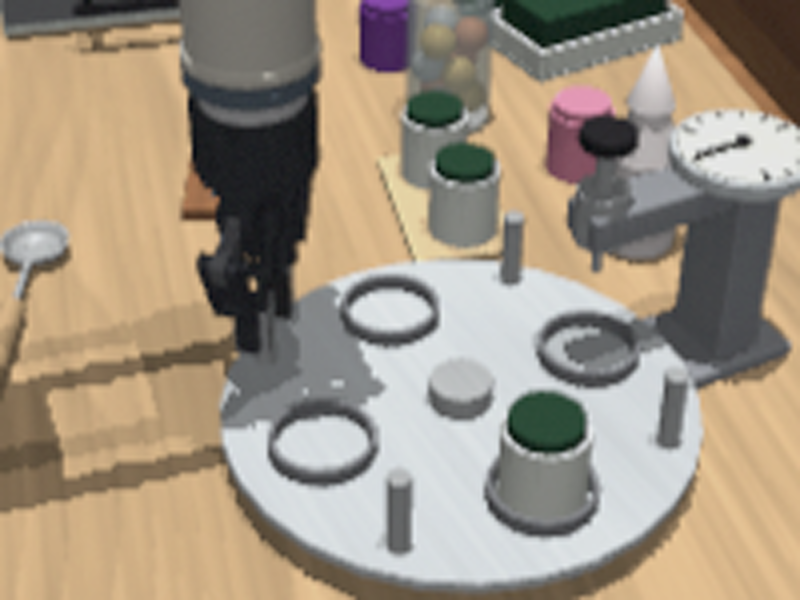

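>>> {"name": "servo_tool", "arguments": {"deltas": "0 0 0.05 0 0 0 30;0 0 0 0 0 0 30;0 0.3 0 0 0 0 30;0 0.9 -0.03 -4 0 0 30;0 1.13 -0.05 -5 0 0 30;0 1.36 -0.07 -6 0 0 30;0 1.36 -0.07 -6 0 0 30;0 1.36 -0.07 -6 0 0 30"}}

```text
time_s: 10.55
position: [0.4569, 0.0155, 0.061]
tool_rot: [-0.021, 0.707, -0.021, -0.706]
force: [0.4, 0.5, 0.1]
gripper_width: 0.0254
```

>>> {"name": "servo_tool", "arguments": {"deltas": "0 1.36 -0.07 -6 0 0 30;0 1.36 -0.07 -6 0 0 30;0 1.36 -0.07 -6 0 0 30;0 1.36 -0.07 -6 0 0 30;0 1.36 -0.07 -6 0 0 30;0 1.13 -0.05 -5 0 0 30;0 0.91 -0.03 -4 0 0 30;0 0.68 -0.02 -3 0 0 30"}}

```text
time_s: 11.22
position: [0.4848, -0.074, 0.0609]
tool_rot: [0.233, 0.668, 0.232, -0.667]
force: [0.1, -0.7, 0.3]
gripper_width: 0.0255
```

```bash
python3 to.py .5209 -.1018 .058 329.2;python3 - <<'E'
from h import *
s=get_image("side")
crop(s,220,150,200,150,4,"s13.png",.8)
E
```

```text
t 11.2167 pos [ 0.4848 -0.074   0.0609] jaw yaw -51.59 tilt [ 0.001 -0.    -1.   ] w 0.0255 F [ 0.1 -0.7  0.3]
delta cm (unturned tool) [ 0.29  4.42 -1.1 ] turn about tool x deg -20.79
```

View pics/s13.png

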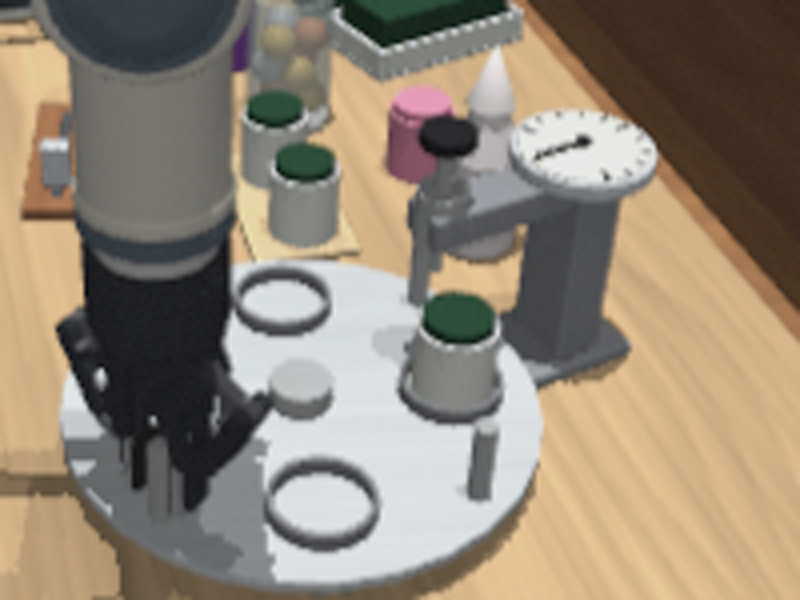

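>>> {"name": "servo_tool", "arguments": {"deltas": "0 1.13 -0.05 -5 0 0 30;0 1.13 -0.05 -5 0 0 30;0 0.91 -0.03 -4 0 0 30;0 0.68 -0.02 -3 0 0 30;0 0.68 -0.02 -3 0 0 30;0 0.2 0 -0.8 0 0 30;0 0 0 0 0 0 30;0 0 0 0 0 0 30"}}

```text
time_s: 11.93
position: [0.5199, -0.1042, 0.0606]
tool_rot: [0.348, 0.616, 0.348, -0.615]
force: [-0.4, 0.4, -0.0]
gripper_width: 0.0257
```

```bash
python3 to.py .5209 -.1018 .058 329.2;python3 - <<'E'
from h import *
s=get_image("side")
crop(s,220,150,200,150,4,"s14.png",.8)
for d in(45,135,315): 
    a=np.deg2rad(14.2+d); print(d,((proj("side",[.5875+.13*np.cos(a),.0099+.13*np.sin(a),.085])-[220,150]+.5)*4).round())
E
```

```text
t 11.9333 pos [ 0.5199 -0.1042  0.0606] jaw yaw -31.05 tilt [ 0.001 -0.    -1.   ] w 0.0257 F [-0.4  0.4 -0. ]
delta cm (unturned tool) [ 0.26 -0.04 -0.26] turn about tool x deg -0.25
45 [354. 217.]
135 [102. 293.]
315 [517. 375.]
```

View pics/s14.png

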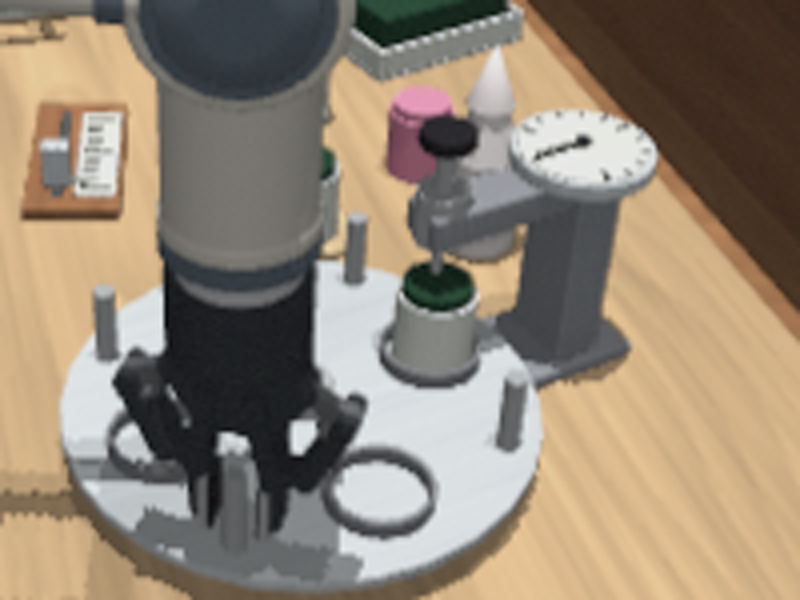

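>>> {"name": "servo_tool", "arguments": {"deltas": "0 0 0 0 0 0 45;0 0 0 0 0 0 45;0 0 0 0 0 0 45;-1 0 0 0 0 0 45;-2.5 0 0 0 0 0 45;-3.5 0 0 0 0 0 45;-3.5 0 0 0 0 0 45;-3 0 0 0 0 0 45"}}

```text
time_s: 12.65
position: [0.5198, -0.1042, 0.1986]
tool_rot: [0.349, 0.616, 0.348, -0.615]
force: [0.8, -0.1, 0.4]
gripper_width: 0.0385
```

```bash
python3 to.py .6796 .0332 .24 329.2;python3 - <<'E'
from h import *
s=get_image("side"); s0=cv2.imread("pics/side0.png")
a=cv2.cvtColor(s0,6).astype(np.float32);b=cv2.cvtColor(s,6).astype(np.float32)
for n,(x,y,w,h) in {"p315":(340,238,16,28),"p45":(300,198,16,26),"p135":(238,218,16,28),"p225":(272,262,16,32)}.items():
    res=[]
    for W in(0,): 
        A=a[y-4:y+h+4,x-4:x+w+4];t=b[y:y+h,x:x+w]
        m=cv2.matchTemplate(A,t,cv2.TM_CCOEFF_NORMED);_,v,_,l=cv2.minMaxLoc(m);print(n,"shift new-old",4-l[0],4-l[1],round(v,3))
crop(s,220,150,200,150,4,"s15.png",.8)
E
```

```text
t 12.65 pos [ 0.5198 -0.1042  0.1986] jaw yaw -30.97 tilt [ 0.002 -0.001 -1.   ] w 0.0385 F [ 0.8 -0.1  0.4]
delta cm (unturned tool) [ -4.12   6.64 -20.  ] turn about tool x deg -0.17
p315 shift new-old 0 0 0.984
p45 shift new-old -4 -2 0.61
p135 shift new-old 0 -1 0.971
p225 shift new-old -1 0 0.643
```

View pics/s15.png

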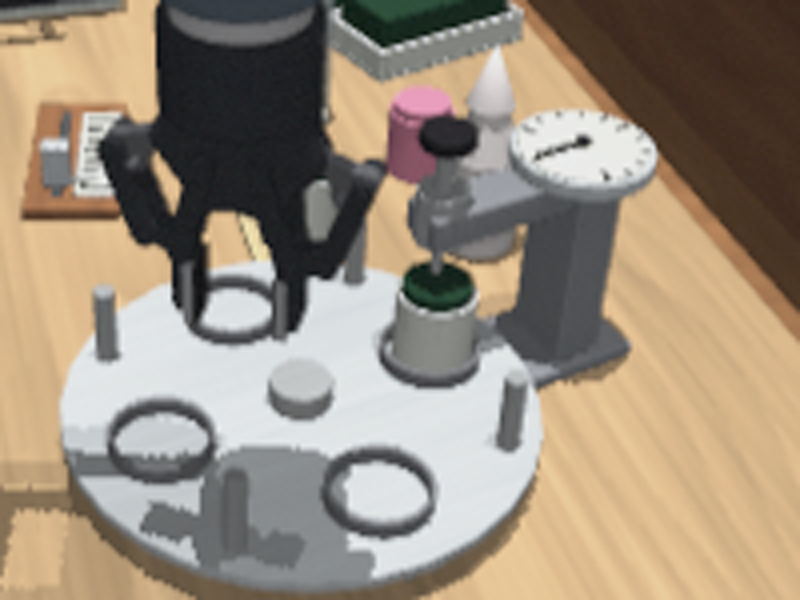

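```bash
python3 - <<'E'
from h import *
s=get_image("side"); s0=cv2.imread("pics/side0.png")
sc=8
def up(im,x,y,w,h): return cv2.resize(cv2.cvtColor(im[y:y+h,x:x+w],6),None,fx=sc,fy=sc,interpolation=cv2.INTER_CUBIC)
for n,(x,y,w,h) in {"p315":(341,239,15,26),"p135":(240,219,13,24),"ringBR":(299,260,35,27),"ringBL":(245,248,32,26),"hub":(284,238,22,18),"knob":(322,177,20,14)}.items():
    A=up(s0,x-4,y-4,w+8,h+8);t=up(s,x,y,w,h)
    m=cv2.matchTemplate(A,t,cv2.TM_CCOEFF_NORMED);_,v,_,l=cv2.minMaxLoc(m);print(n,"shift new-old px",4-l[0]/sc,4-l[1]/sc,round(v,3))
for d in(135,315,270,180):
    r=.13 if d in(135,315) else .095; z=.07 if r>.1 else .042
    f=lambda a:proj("side",[.5875+r*np.cos(a),.0099+r*np.sin(a),z]); a=np.deg2rad(14.2+d); print(d,"px per 0.01rad",(f(a+.01)-f(a)).round(2))
E
```

```text
p315 shift new-old px 0.0 0.375 0.989
p135 shift new-old px 0.375 -0.75 0.988
ringBR shift new-old px -0.875 0.25 0.873
ringBL shift new-old px -0.375 -0.5 0.795
hub shift new-old px 0.0 0.0 0.996
knob shift new-old px 0.0 0.0 1.0
135 px per 0.01rad [-0.19  0.3 ]
315 px per 0.01rad [ 0.08 -0.35]
270 px per 0.01rad [ 0.35 -0.14]
180 px per 0.01rad [0.17 0.24]
```

>>> {"name": "servo_tool", "arguments": {"deltas": "2 0 0 0 0 0 45;3.5 0 0 0 0 0 45;3.5 0 0 0 0 0 45;3 0 0 0 0 0 30;1.5 0 0 0 0 0 30;0 0 0 0 0 0 30;0 0.2 0 0 0 0 30;0 0.2 0 0 0 0 30"}}

```text
time_s: 13.42
position: [0.5241, -0.1065, 0.0621]
tool_rot: [0.349, 0.616, 0.348, -0.615]
force: [0.0, -0.1, 0.5]
gripper_width: 0.0256
```

>>> {"name": "servo_tool", "arguments": {"deltas": "0 0.1 0 0 0 0 30;0 0.1 0 0 0 0 30;0 0.05 0 0 0 0 30;0 0 0 0 0 0 30;0 0 0 0 0 0 30;0 0 0 0 0 0 30;0 0 0 0 0 0 30;0 0 0 0 0 0 30"}}

```text
time_s: 14.08
position: [0.5249, -0.1069, 0.0622]
tool_rot: [-0.348, -0.615, -0.349, 0.615]
force: [-8.5, 4.7, 5.5]
gripper_width: 0.0255
```

```bash
cat > sh.py <<'E'
from h import *
s=get_image("side"); s0=cv2.imread("pics/side0.png")
sc=8
def up(im,x,y,w,h): return cv2.resize(cv2.cvtColor(im[y:y+h,x:x+w],6),None,fx=sc,fy=sc,interpolation=cv2.INTER_CUBIC)
for n,(x,y,w,h) in {"p315":(341,239,15,26),"p135":(240,219,13,24),"ringBR":(299,260,35,27),"ringBL":(245,248,32,26),"hub":(284,238,22,18)}.items():
    A=up(s0,x-4,y-4,w+8,h+8);t=up(s,x,y,w,h)
    m=cv2.matchTemplate(A,t,cv2.TM_CCOEFF_NORMED);_,v,_,l=cv2.minMaxLoc(m);print(n,"shift new-old px",4-l[0]/sc,4-l[1]/sc,round(v,3))
E
python3 to.py .5209 -.1018 .058 329.2;python3 sh.py
```

```text
t 14.0833 pos [ 0.5249 -0.1069  0.0622] jaw yaw -30.94 tilt [-0.001  0.001 -1.   ] w 0.0255 F [-8.5  4.7  5.5]
delta cm (unturned tool) [ 0.42 -0.61 -0.23] turn about tool x deg -0.14
p315 shift new-old px 0.0 0.0 0.997
p135 shift new-old px -0.125 0.0 0.983
ringBR shift new-old px -0.5 -0.25 0.69
ringBL shift new-old px 0.375 -0.125 0.337
hub shift new-old px -2.625 -0.875 0.36
```

>>> {"name": "servo_tool", "arguments": {"deltas": "0 -0.3 0 0 0 0 30;0 -0.3 0 0 0 0 45;0 0 0 0 0 0 45;0 0 0 0 0 0 45;-1 0 0 0 0 0 45;-3 0 0 0 0 0 45;-3.5 0 0 0 0 0 45;-3.5 0 0 0 0 0 45"}}

```text
time_s: 14.8
position: [0.5198, -0.1044, 0.1717]
tool_rot: [-0.348, -0.615, -0.349, 0.616]
force: [1.4, 0.1, -0.0]
gripper_width: 0.0383
```

>>> {"name": "servo_tool", "arguments": {"deltas": "-3.5 0 0 0 0 0 0;-3 0 0 0 0 0 0;-1.5 0 0 0 0 0 0;0 0 0 0 0 0 0;0 0 0 0 0 0 0;0 0 0 0 0 0 0;0 0 0 0 0 0 0;0 0 0 0 0 0 0"}}

```text
time_s: 15.47
position: [0.5198, -0.1043, 0.2484]
tool_rot: [-0.348, -0.615, -0.349, 0.616]
force: [-1.1, 0.0, -0.1]
gripper_width: 0.0002
```

```bash
python3 to.py .6796 .0332 .24 329.2;python3 sh.py
```

```text
t 15.4667 pos [ 0.5198 -0.1043  0.2484] jaw yaw -30.96 tilt [-0.003  0.001 -1.   ] w 0.0002 F [-1.1  0.  -0.1]
delta cm (unturned tool) [  0.81   6.63 -20.01] turn about tool x deg -0.16
p315 shift new-old px 0.0 0.0 0.999
p135 shift new-old px 0.0 0.0 0.999
ringBR shift new-old px -0.125 0.0 0.843
ringBL shift new-old px -0.125 0.0 0.808
hub shift new-old px 0.0 0.0 0.996
```

Carousel is now exactly in the click. Next, over the knob with the fingers shut.

>>> {"name": "servo_tool", "arguments": {"deltas": "0 0.6 -1.8 0 0 0 0;0 0.9 -2.7 0 0 0 0;0 1 -3 0 0 0 0;0 1 -3 0 0 0 0;0 1 -3 0 0 0 0;0 1 -3 0 0 0 0;0 0.7 -2.2 0 0 0 0;0 0.43 -1.3 0 0 0 0"}}

```text
time_s: 16.18
position: [0.6811, 0.0352, 0.2481]
tool_rot: [-0.348, -0.614, -0.35, 0.616]
force: [0.4, 0.5, -0.4]
gripper_width: -0.0002
```

>>> {"name": "servo_tool", "arguments": {"deltas": "0.5 0 0 0 0 0 0;0.6 0 0 0 0 0 0;0.4 0 0 0 0 0 0;0 0 0 0 0 0 0;0 0 0 0 0 0 0;0 0 0 0 0 0 0;0 0 0 0 0 0 0;0 0 0 0 0 0 0"}}

```text
time_s: 16.85
position: [0.6799, 0.0326, 0.2361]
tool_rot: [0.348, 0.616, 0.348, -0.615]
force: [0.2, -0.8, -0.3]
gripper_width: 0.0001
```

```bash
python3 to.py .6796 .0332 .21 329.2;python3 - <<'E'
from h import *
s=get_image("side")
crop(s,260,120,150,120,5,"s16.png",.7)
p=state()["position"]; print((proj("side",p-[0,0,.008])-[260,120])*5,(proj("side",[.6796,.0332,.202])-[260,120])*5)
E
```

```text
t 16.85 pos [0.6799 0.0326 0.2361] jaw yaw -30.99 tilt [ 0.001  0.    -1.   ] w 0.0001 F [ 0.2 -0.8 -0.3]
delta cm (unturned tool) [ 2.61 -0.06 -0.03] turn about tool x deg -0.19
[365.03744326 261.39912866] [359.27376609 309.23839333]
```

View pics/s16.png

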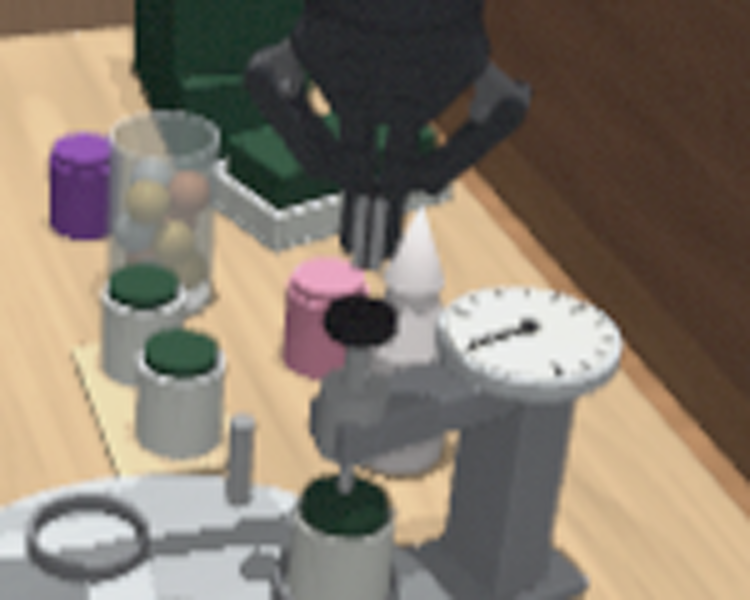

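>>> {"name": "servo_tool", "arguments": {"deltas": "1 0 0 0 0 0 0;1 0 0 0 0 0 0;0.6 0 0 0 0 0 0;0.5 0 0 0 0 0 0;0.5 0 0 0 0 0 0;0.5 0 0 0 0 0 0;0.5 0 0 0 0 0 0;0.4 0 0 0 0 0 0"}}

```text
time_s: 17.57
position: [0.6801, 0.033, 0.1859]
tool_rot: [0.349, 0.616, 0.348, -0.615]
force: [-1.4, -0.4, 6.4]
gripper_width: 0.0003
```

>>> {"name": "servo_tool", "arguments": {"deltas": "0.2 0 0 0 0 0 0;0.2 0 0 0 0 0 0;0.1 0 0 0 0 0 0;0.1 0 0 0 0 0 0;0.1 0 0 0 0 0 0;0 0 0 0 0 0 0;0 0 0 0 0 0 0;0 0 0 0 0 0 0"}}

```text
time_s: 18.23
position: [0.6801, 0.0329, 0.1803]
tool_rot: [0.349, 0.616, 0.348, -0.615]
force: [-2.4, -0.3, 6.9]
gripper_width: 0.0001
```

```bash
python3 to.py .6796 .0332 .18 329.2;python3 - <<'E'
from h import *
s=get_image("side")
crop(s,290,150,110,90,7,"s17.png",.7)
E
```

```text
t 18.2333 pos [0.6801 0.0329 0.1803] jaw yaw -30.96 tilt [ 0.002 -0.    -1.   ] w 0.0001 F [-2.4 -0.3  6.9]
delta cm (unturned tool) [ 0.03 -0.06  0.01] turn about tool x deg -0.16
```

View pics/s17.png

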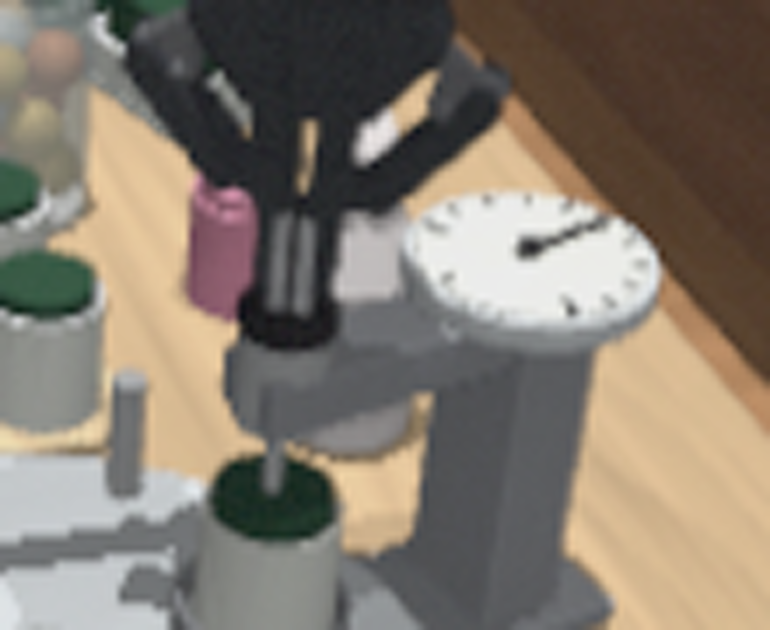

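>>> {"name": "servo_tool", "arguments": {"deltas": "0.05 0 0 0 0 0 0;0.05 0 0 0 0 0 0;0.05 0 0 0 0 0 0;0 0 0 0 0 0 0;0 0 0 0 0 0 0;0 0 0 0 0 0 0;0 0 0 0 0 0 0;0 0 0 0 0 0 0"}}

```text
time_s: 18.95
position: [0.6802, 0.0329, 0.1801]
tool_rot: [0.349, 0.616, 0.348, -0.614]
force: [-3.4, -0.9, 12.4]
gripper_width: 0.0003
```

>>> {"name": "servo_tool", "arguments": {"deltas": "0.1 0 0 0 0 0 0;0.1 0 0 0 0 0 0;0 0 0 0 0 0 0;0 0 0 0 0 0 0;0 0 0 0 0 0 0;0 0 0 0 0 0 0;0 0 0 0 0 0 0;0 0 0 0 0 0 0"}}

```text
time_s: 19.62
position: [0.6802, 0.033, 0.18]
tool_rot: [0.349, 0.617, 0.347, -0.614]
force: [-6.6, -0.7, 17.5]
gripper_width: -0.0001
```

>>> {"name": "servo_tool", "arguments": {"deltas": "-0.4 0 0 0 0 0 0;-0.8 0 0 0 0 0 0;-1 0 0 0 0 0 0;-1 0 0 0 0 0 0;-1.5 0 0 0 0 0 0;-2 0 0 0 0 0 0;-1.5 0 0 0 0 0 0;0 0 0 0 0 0 0"}}

```text
time_s: 20.28
position: [0.6808, 0.033, 0.2608]
tool_rot: [0.349, 0.617, 0.347, -0.614]
force: [0.8, 0.3, 1.5]
gripper_width: -0.0001
```

```bash
python3 to.py .478 .317 .25 77.6;python3 - <<'E'
from h import *
s=get_image("side");t=get_image("top")
cv2.imwrite("pics/side_r.png",s);cv2.imwrite("pics/top_r.png",t)
crop(s,340,165,55,45,14,"s18.png",.8);crop(t,255,100,60,60,10,"t18.png",.5)
E
```

```text
t 20.2833 pos [0.6808 0.033  0.2608] jaw yaw -30.96 tilt [ 0.006  0.    -1.   ] w -0.0001 F [0.8 0.3 1.5]
delta cm (unturned tool) [  0.97 -32.01 -13.92] turn about tool x deg 71.44
```

View pics/s18.png

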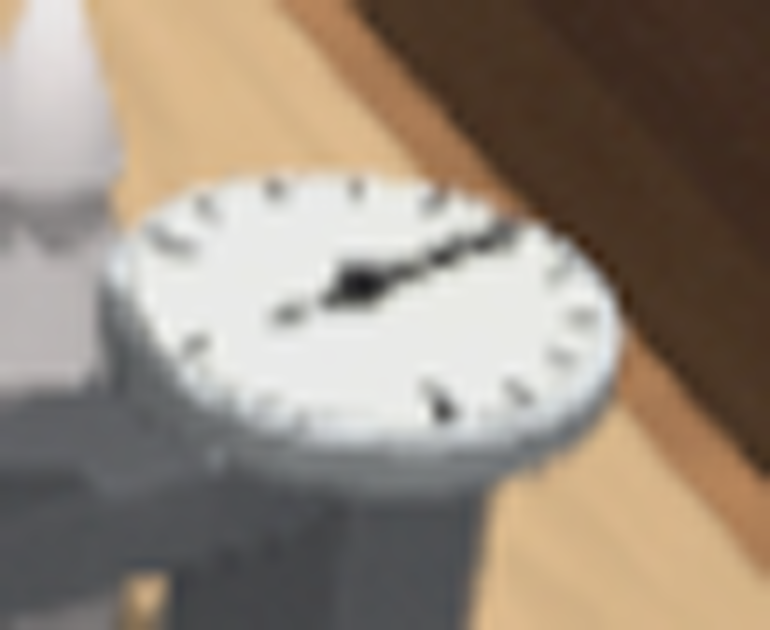

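View pics/t18.png

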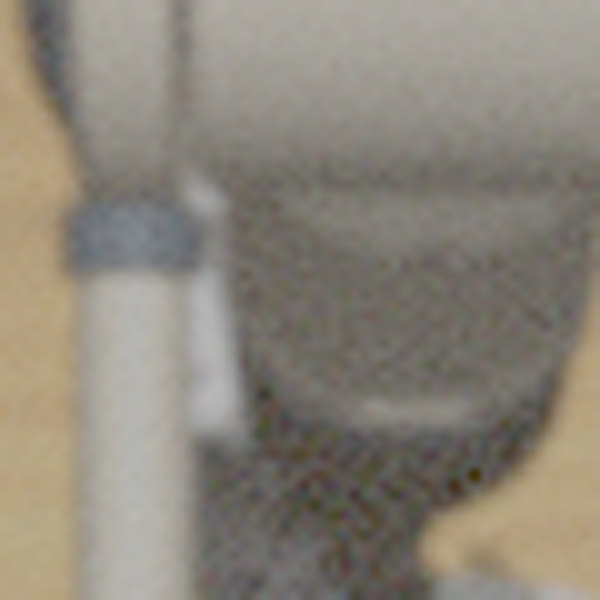

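```bash
python3 - <<'E'
from h import *
th=np.deg2rad(14.2);c=np.array([.5875+.2*np.cos(th),.0099+.2*np.sin(th)])
base=th+np.pi
def ang(X,Y,z=.166):
    u,v=(X+.5)/14-.5+340,(Y+.5)/14-.5+165
    p=plane("side",u,v,z)[:2]-c; return (base-np.arctan2(p[1],p[0]))%(2*np.pi),np.linalg.norm(p)*1000
for n,q in {"hub":(357,287),"tip":(508,232),"mid":(440,257),"L0":(170,240),"L1":(208,208),"L2":(277,188),"L3":(357,188),"L4":(435,200),"L6":(562,268),"L7":(582,318),"L8":(560,358),"L9":(520,390),"L10":(440,405),"dot?":(190,345),"tail":(287,315)}.items():
    a,r=ang(*q);print(n,round(a,3),"div",round((a-1)/.4,2),"r",round(r,1))
# hand direction from dark mask
s=cv2.imread("pics/side_r.png"); g=cv2.cvtColor(s,6).astype(float)
hub=proj("side",[*c,.166]);print(hub)
for z in(.165,.168):
  out=[]
  for a in np.arange(0,6.28,.02):
    v=[]
    for r in np.arange(.010,.033,.001):
        d=base-a; p=proj("side",[c[0]+r*np.cos(d),c[1]+r*np.sin(d),z]); v.append(cv2.getRectSubPix(g.astype(np.float32),(1,1),(float(p[0]),float(p[1])))[0,0])
    out.append((np.mean(v),a))
  o=np.array(out); w=np.clip(200-o[:,0],0,None); k=np.argmin(o[:,0]); sel=np.abs(o[:,1]-o[k,1])<.2; print(z,o[k],"centroid",(w*o[:,1])[sel].sum()/w[sel].sum())
E
```

```text
hub 5.712 div 11.78 r 4.4
tip 3.132 div 5.33 r 32.6
mid 3.202 div 5.5 r 16.1
L0 0.834 div -0.41 r 35.1
L1 1.25 div 0.63 r 33.7
L2 1.726 div 1.81 r 32.4
L3 2.191 div 2.98 r 31.1
L4 2.642 div 4.1 r 32.0
L6 3.54 div 6.35 r 36.0
L7 3.995 div 7.49 r 38.3
L8 4.376 div 8.44 r 39.7
L9 4.709 div 9.27 r 42.4
L10 5.078 div 10.2 r 42.6
dot? 6.178 div 12.94 r 42.1
tail 6.081 div 12.7 r 21.0
[365.61480661 184.24435281]
0.165 [99.42079163  3.12      ] centroid 3.119528421968894
0.168 [111.80010223   3.26      ] centroid 3.2716303870703864
```

```bash
python3 - <<'E'
from h import *
from scipy.optimize import least_squares
th=np.deg2rad(14.2);base=th+np.pi;c=np.array([.5875+.2*np.cos(th),.0099+.2*np.sin(th)])
def P(X,Y,z=.165): return plane("side",(X+.5)/14-.5+340,(Y+.5)/14-.5+165,z)[:2]
L={0:(170,240),1:(208,208),2:(277,188),3:(357,188),4:(435,200),6:(562,268),7:(582,318),8:(560,358),9:(520,390),10:(440,405)}
pts={k:P(*q) for k,q in L.items()}
def f(v):
    r=[]
    for k,p in pts.items():
        d=base+v[2]-(1+.4*k); r+=list(p-(v[:2]+v[3]*np.array([np.cos(d),np.sin(d)])))
    return r
o=least_squares(f,[*c,0,.04],x_scale=[.01,.01,.1,.01]);v=o.x;print("centre off mm",(v[:2]-c)*1000,"rot",v[2],"r",v[3],"rms mm",np.sqrt(np.mean(o.fun**2))*1000)
def A(d): return (base+v[2]-np.arctan2(d[1],d[0]))%(2*np.pi)
h=P(357,287,.168)
for q in((508,232),(440,257),(470,246)):
    a=A(P(*q,.168)-h);print("hand",a,(a-1)/.4, "wo rot",(a-v[2]-1)/.4)
E
```

```text
centre off mm [-1.98296954 -4.10428442] rot -0.006827954643803567 r 0.037545518293172674 rms mm 0.5908238370882031
hand 3.0618228389189728 5.154557097297432 wo rot 5.171626983906941
hand 3.06483360163283 5.162084004082074 wo rot 5.179153890691583
hand 3.0633371982430004 5.158342995607501 wo rot 5.175412882217009
```

>>> {"name": "servo_tool", "arguments": {"deltas": "0 -2 -0.9 0 0 0 50;0 -3.4 -1.5 0 0 0 50;0 -3.6 -1.6 0 0 0 50;0 -3.6 -1.6 0 0 0 50;0 -3.6 -1.6 0 0 0 50;0 -3.6 -1.6 0 0 0 50;0 -3.6 -1.6 0 0 0 50;0 -3.4 -1.5 0 0 0 50"}}

```text
time_s: 21.05
position: [0.5095, 0.2742, 0.2544]
tool_rot: [-0.348, -0.614, -0.349, 0.616]
force: [-0.1, 0.5, -0.0]
gripper_width: 0.0428
```

>>> {"name": "servo_tool", "arguments": {"deltas": "0 -2.4 -1 0 0 0 50;0 -1.5 -0.7 5 0 0 50;0 -1 -0.3 6.5 0 0 50;0 0 0 6.5 0 0 50;0 0 0 6.5 0 0 50;0 0 0 6.5 0 0 50;0 0 0 6.5 0 0 50;0 0 0 6.5 0 0 50"}}

```text
time_s: 21.72
position: [0.4799, 0.3157, 0.2543]
tool_rot: [-0.091, -0.7, -0.09, 0.702]
force: [-0.3, 0.1, -0.3]
gripper_width: 0.0429
```

```bash
python3 to.py .478 .317 .15 77.6;python3 - <<'E'
from h import *
t=get_image("top");cv2.imwrite("pics/top_r2.png",t);crop(t,262,108,42,42,14,"t19.png",.5)
print(state()["q"].round(2))
E
```

```text
t 21.7167 pos [0.4799 0.3157 0.2543] jaw yaw -75.27 tilt [-0.003 -0.002 -1.   ] w 0.0429 F [-0.3  0.1 -0.3]
delta cm (unturned tool) [10.43 -0.19  0.11] turn about tool x deg 27.13
[0.52 0.03 1.27 0.   1.85 1.84]
```

View pics/t19.png

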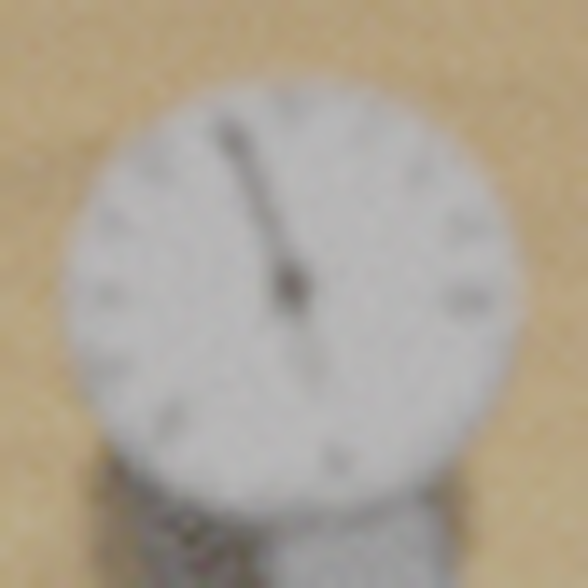

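```bash
python3 - <<'E'
from h import *
from scipy.optimize import least_squares
th=np.deg2rad(14.2);base=th+np.pi;c=np.array([.5875+.2*np.cos(th),.0099+.2*np.sin(th)])
def P(X,Y,z=.165): return plane("top",(X+.5)/14-.5+262,(Y+.5)/14-.5+108,z)[:2]
L={0:(175,415),1:(105,365),2:(110,295),3:(115,220),4:(155,170),6:(293,105),7:(365,130),8:(422,170),9:(467,225),10:(470,297)}
pts={k:P(*q) for k,q in L.items()}
def f(v):
    r=[]
    for k,p in pts.items():
        d=base+v[2]-(1+.4*k); r+=list(p-(v[:2]+v[3]*np.array([np.cos(d),np.sin(d)])))
    return r
o=least_squares(f,[*c,0,.04],x_scale=[.01,.01,.1,.01]);v=o.x;print("centre off mm",(v[:2]-c)*1000,"rot",v[2],"r",v[3],"rms mm",np.sqrt(np.mean(o.fun**2))*1000)
def A(d): return (base+v[2]-np.arctan2(d[1],d[0]))%(2*np.pi)
h=P(290,287,.168)
for q in((230,130),(262,210),(245,170)):
    a=A(P(*q,.168)-h);print("hand",(a-1)/.4,"wo rot",(a-v[2]-1)/.4)
# side: principal axis of dark pixels of hand
for n,im in(("side","side_r.png"),("top","top_r2.png")):
    I=cv2.cvtColor(cv2.imread("pics/"+im),6).astype(float)
    yy,xx=np.mgrid[:420,:560]; hp=proj(n,[*c,.168])
    cc=proj(n,[*c,.165]); pts=[]
    loc=np.hypot(xx-cc[0],yy-cc[1])<16
    idx=np.argwhere(loc); W=[];Q=[]
    for y,x in idx:
        p=plane(n,x,y,.168)[:2]-c
        if np.hypot(*p)<.033:
            Q.append(p);W.append(I[y,x])
    Q=np.array(Q);W=np.array(W);bg=np.median(W);w=np.clip(bg*.75-W,0,None);
    m=(w[:,None]*Q).sum(0)/w.sum();C=((Q-m).T*w)@(Q-m);e,V=np.linalg.eigh(C);d=V[:,1]
    if d@m<0:d=-d
    a=(base-np.arctan2(d[1],d[0]))%(2*np.pi);print(n,"PCA hand",a,(a-1)/.4,e/w.sum()*1e6,m*1000)
E
```

```text
centre off mm [1.18370996 0.61075376] rot -4.1716319322491875e-05 r 0.037479154773187445 rms mm 1.151001729861313
hand 5.0974334707272 wo rot 5.097537761525507
hand 5.136575360587008 wo rot 5.136679651385314
hand 5.092291803986016 wo rot 5.0923960947843225
side PCA hand 2.9955883601430826 4.988970900357706 [ 28.77269101 203.84741919] [ 5.73569604 -1.72261387]
top PCA hand 3.041571437194008 5.103928592985019 [  2.51325814 140.70949195] [6.61079437 2.49961221]
```

>>> {"name": "servo_tool", "arguments": {"deltas": "0 0 0 6.5 0 0 50;0 0 0 6.5 0 0 50;0 0 0 6.5 0 0 50;0 0 0 5 0 0 50;2.5 0 0 2.6 0 0 50;3 0 0 0 0 0 50;3 0 0 0 0 0 50;2.5 0 0 0 0 0 50"}}

```text
time_s: 22.43
position: [0.4793, 0.3152, 0.1426]
tool_rot: [0.072, -0.702, 0.074, 0.704]
force: [0.5, 0.3, -0.5]
gripper_width: 0.0431
```

```bash
python3 to.py .4776 .3164 .030 77.6;python3 - <<'E'
from h import *
s=get_image("side");crop(s,190,130,100,90,7,"s20.png",.8)
E
```

```text
t 22.4333 pos [0.4793 0.3152 0.1426] jaw yaw -101.90 tilt [-0.003 -0.002 -1.   ] w 0.0431 F [ 0.5  0.3 -0.5]
delta cm (unturned tool) [11.26 -0.12  0.15] turn about tool x deg 0.5
```

View pics/s20.png

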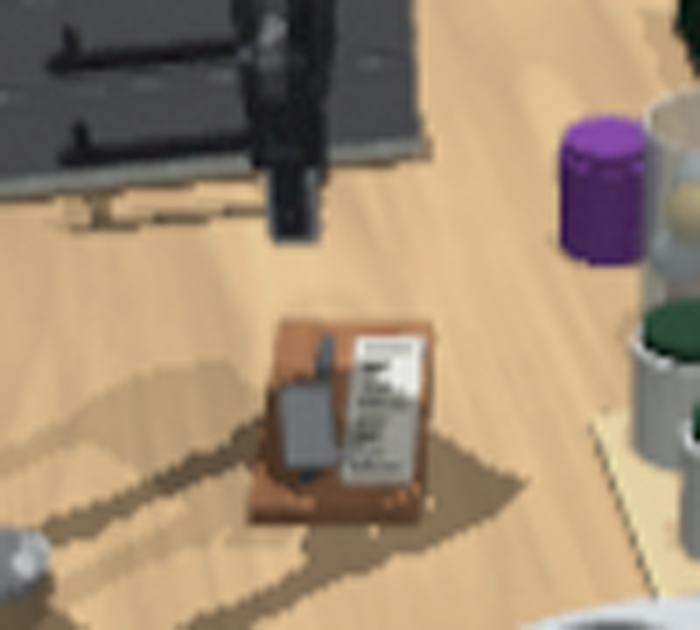

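>>> {"name": "servo_tool", "arguments": {"deltas": "1.5 -0.1 0.1 0.5 0 0 50;2 0 0 0 0 0 50;2.2 0 0 0 0 0 50;2.2 0 0 0 0 0 50;1.8 0 0 0 0 0 50;1 0 0 0 0 0 50;0.5 0 0 0 0 0 50;0 0 0 0 0 0 50"}}

```text
time_s: 23.15
position: [0.479, 0.3166, 0.0336]
tool_rot: [0.077, -0.702, 0.078, 0.704]
force: [0.4, -0.1, 0.7]
gripper_width: 0.0425
```

```bash
python3 to.py .4876 .3604 .030 77.6;python3 - <<'E'
from h import *
s=get_image("side");crop(s,190,130,100,90,7,"s21.png",.8)
E
```

```text
t 23.15 pos [0.479  0.3166 0.0336] jaw yaw -102.51 tilt [-0.002 -0.001 -1.   ] w 0.0425 F [ 0.4 -0.1  0.7]
delta cm (unturned tool) [ 0.36 -4.46  0.11] turn about tool x deg -0.11
```

View pics/s21.png

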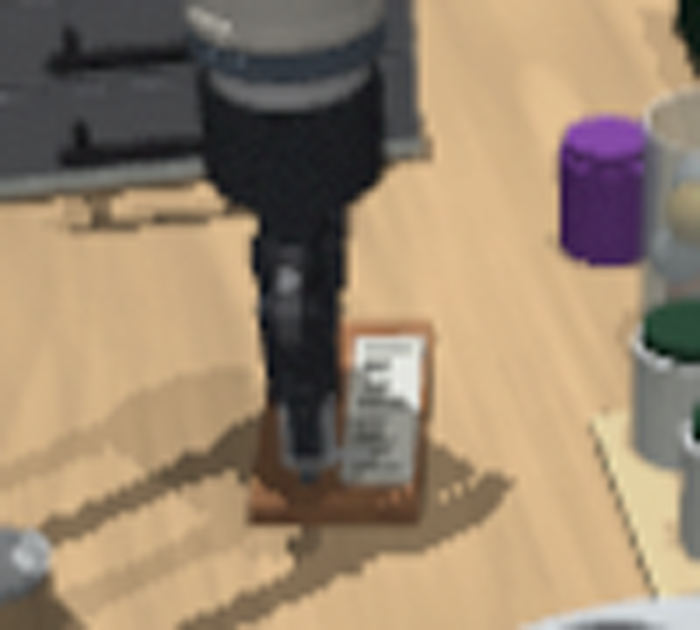

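Straddling the marker. I'll close gently on it and read the width.

>>> {"name": "servo_tool", "arguments": {"deltas": "0.2 0 0 0 0 0 30;0 0 0 0 0 0 12;0 0 0 0 0 0 12;0 0 0 0 0 0 12;0 0 0 0 0 0 12;0 0 0 0 0 0 12;0 0 0 0 0 0 12;0 0 0 0 0 0 12", "grip_force": 25}}

```text
time_s: 23.87
position: [0.4802, 0.3173, 0.0341]
tool_rot: [-0.078, 0.703, -0.077, -0.702]
force: [-0.9, -0.3, 5.3]
gripper_width: 0.0133
```

```bash
python3 to.py .4876 .3604 .030 77.6
```

```text
t 23.8667 pos [0.4802 0.3173 0.0341] jaw yaw -102.56 tilt [ 0.002  0.001 -1.   ] w 0.0133 F [-0.9 -0.3  5.3]
delta cm (unturned tool) [ 0.41 -4.36  0.22] turn about tool x deg -0.16
```

>>> {"name": "servo_tool", "arguments": {"deltas": "0 -0.4 0 0 0 0 12;0 -0.7 0 0 0 0 12;0 -0.8 0 0 0 0 12;0 -0.8 0 0 0 0 12;0 -0.8 0 0 0 0 12;0 -0.6 0 0 0 0 12;0 -0.26 0 0 0 0 12;0 0 0 0 0 0 12"}}

```text
time_s: 24.53
position: [0.4896, 0.3607, 0.0341]
tool_rot: [-0.078, 0.703, -0.076, -0.702]
force: [0.4, 2.5, 6.3]
gripper_width: 0.0137
```

```bash
python3 to.py .4876 .3604 .030 77.6;python3 - <<'E'
from h import *
s=get_image("side");crop(s,205,160,60,50,13,"s22.png",.8)
t=get_image("top");crop(t,150,205,80,55,9,"t22.png",.5)
E
```

```text
t 24.5333 pos [0.4896 0.3607 0.0341] jaw yaw -102.52 tilt [ 0.002  0.002 -1.   ] w 0.0137 F [0.4 2.5 6.3]
delta cm (unturned tool) [0.41 0.07 0.19] turn about tool x deg -0.12
```

View pics/s22.png

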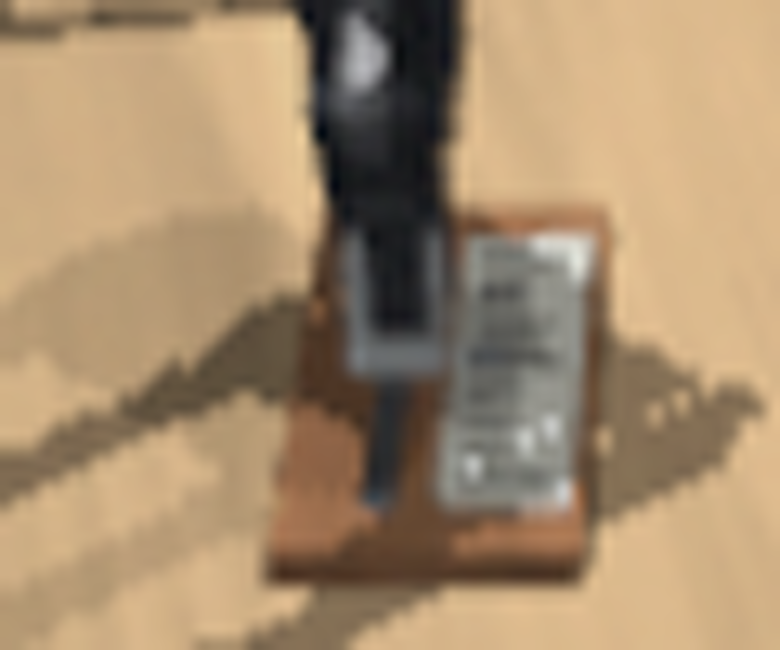

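View pics/t22.png

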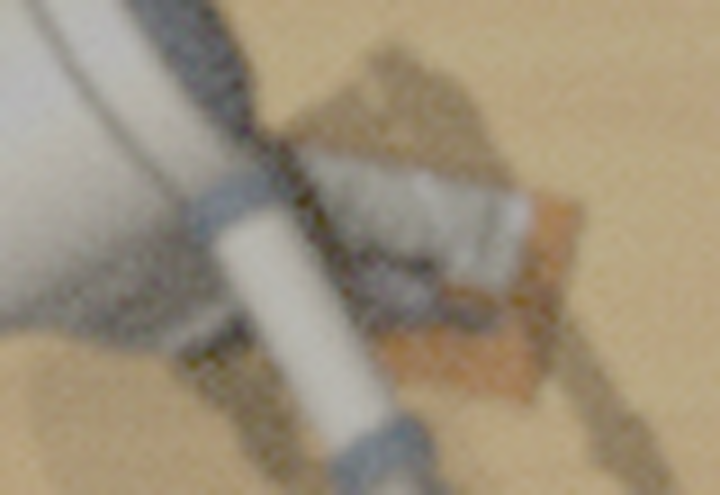

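Marker followed. Release, lift clear, and then check where it points.

>>> {"name": "servo_tool", "arguments": {"deltas": "0 0 0 0 0 0 30;0 0 0 0 0 0 50;0 0 0 0 0 0 50;0 0 0 0 0 0 50;-2 0 0 0 0 0 50;-3.5 0 0 0 0 0 50;-3.5 0 0 0 0 0 50;-3.5 0 0 0 0 0 50"}}

```text
time_s: 25.3
position: [0.4886, 0.3592, 0.1584]
tool_rot: [0.077, -0.702, 0.078, 0.703]
force: [0.6, 0.1, -0.9]
gripper_width: 0.0427
```

>>> {"name": "servo_tool", "arguments": {"deltas": "-2 0 2 0 0 0 50;0 3 2 0 0 0 50;0 3.5 2 0 0 0 50;0 3.5 0 0 0 0 50;0 3.5 0 0 0 0 50;0 3 0 0 0 0 50;0 0 0 0 0 0 50;0 0 0 0 0 0 50"}}

```text
time_s: 25.97
position: [0.3946, 0.2106, 0.178]
tool_rot: [-0.078, 0.703, -0.078, -0.702]
force: [-1.4, -0.4, 0.1]
gripper_width: 0.0429
```

```bash
python3 to.py .4876 .3604 .030 77.6;python3 - <<'E'
from h import *
s=get_image("side");cv2.imwrite("pics/side_m.png",s);crop(s,220,170,40,38,16,"s23.png",.8)
t=get_image("top");cv2.imwrite("pics/top_m.png",t);crop(t,155,210,70,50,11,"t23.png",.5)
E
```

```text
t 25.9667 pos [0.3946 0.2106 0.178 ] jaw yaw -102.70 tilt [ 0.001  0.001 -1.   ] w 0.0429 F [-1.4 -0.4  0.1]
delta cm (unturned tool) [ 14.82 -16.65  -5.77] turn about tool x deg -0.3
```

View pics/s23.png

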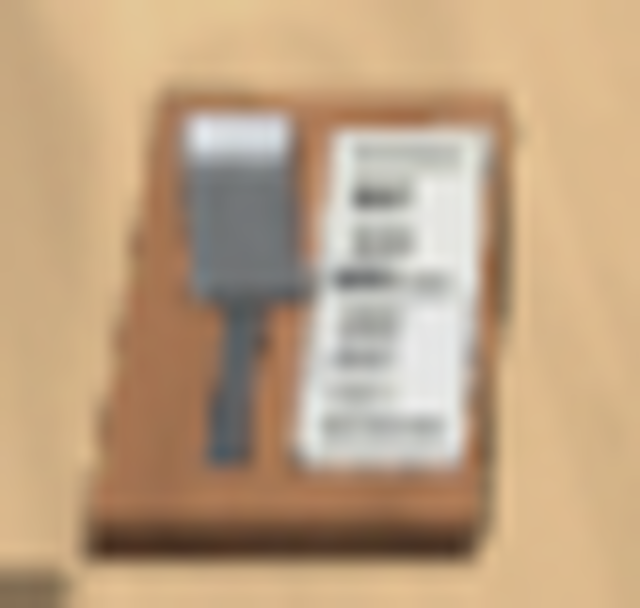

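View pics/t23.png

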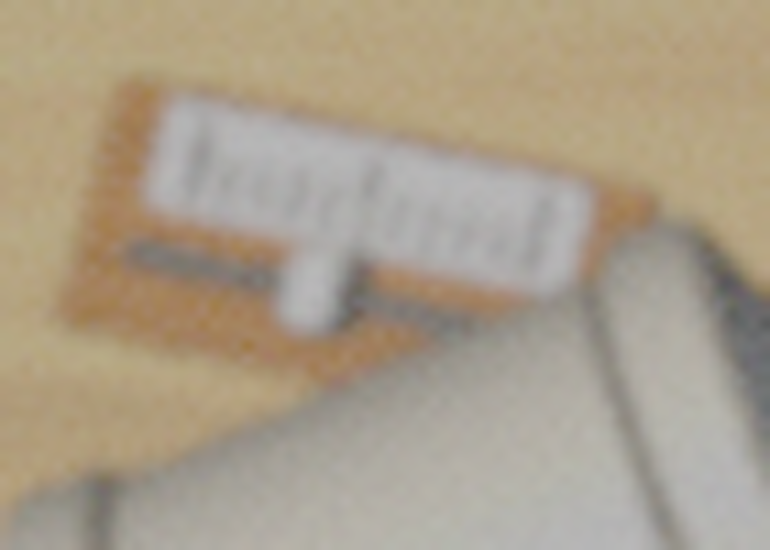

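```bash
python3 - <<'E'
from h import *
# line profile on paper in both views, along scale y at scale-x where only long lines (outer end) / all lines
O=np.array([.4995,.3567]);a=np.deg2rad(77.6);y=np.array([np.cos(a),np.sin(a)]);x=np.array([y[1],-y[0]])
for n,im,gm in(("side","side_m.png",1),("top","top_m.png",1)):
    I=cv2.cvtColor(cv2.imread("pics/"+im),6).astype(np.float32)
    yy=np.arange(-.065,.066,.001); 
    for xs in((.024,.032),(.012,.018)):
        pr=[]
        for t in yy:
            v=[]
            for u in np.arange(*xs,.001):
                p=proj(n,[*(O+u*x+t*y),.0125]); v.append(cv2.getRectSubPix(I,(1,1),(float(p[0]),float(p[1])))[0,0])
            pr.append(np.mean(v))
        pr=np.array(pr); mi=[(round(yy[i]*1000),round(float(pr[i]))) for i in range(1,len(yy)-1) if pr[i]<=pr[i-1] and pr[i]<pr[i+1]]
        print(n,xs,"max",pr.max(),mi)
    # marker top (bright block): 
    for z in(.049,):
        best=[]
        V=cv2.imread("pics/"+im).astype(int)
for n,f,off,s,q in(("side","",(220,170),16,(238,138)),("top","",(155,210),11,(308,297))):
    p=plane(n,(q[0]+.5)/s-.5+off[0],(q[1]+.5)/s-.5+off[1],.049)[:2]-O;print(n,"marker top x,y mm",p@x*1000,p@y*1000)
for n,off,s,q in(("side",(220,170),16,(345,279)),):
    p=plane(n,(q[0]+.5)/s-.5+off[0],(q[1]+.5)/s-.5+off[1],.015)[:2]-O;print(n,"finger",p@x*1000,p@y*1000)
E
```

```text
side (0.024, 0.032) max 219.71704 [(-47, 184), (-23, 213), (6, 193)]
side (0.012, 0.018) max 198.52698 [(-47, 165), (-35, 181), (-23, 166), (-12, 155), (6, 133), (18, 153), (37, 140), (56, 175)]
top (0.024, 0.032) max 128.34581 [(-48, 109), (-31, 126), (-24, 127), (-18, 125), (-14, 126), (-10, 126), (1, 112), (15, 125), (26, 125), (33, 126), (42, 125), (53, 110)]
top (0.012, 0.018) max 126.717 [(-48, 103), (-38, 113), (-28, 113), (-18, 113), (-8, 113), (1, 110), (12, 113), (21, 108), (33, 113), (43, 110), (51, 100)]
side marker top x,y mm -12.95244004914756 0.453473858501925
top marker top x,y mm -15.271356984570238 1.1028341186842732
side finger 6.224313029141136 2.367944841093085
```

```bash
python3 - <<'E'
from h import *
O=np.array([.4995,.3567]);a=np.deg2rad(77.6);y=np.array([np.cos(a),np.sin(a)]);x=np.array([y[1],-y[0]])
def q(n,off,s,X,Y,z):
    p=plane(n,(X+.5)/s-.5+off[0],(Y+.5)/s-.5+off[1],z)[:2]-O;return (p@x*1000).round(1),(p@y*1000).round(1)
S=lambda X,Y,z:q("side",(220,170),16,X,Y,z)
print("front top edge L,R (expect y=m-7)",S(188,160,.049),S(295,160,.049))
print("back top edge (m+7)",S(188,112,.049),S(292,112,.049))
print("front bottom (m-7)",S(200,297,.013),S(300,297,.013))
print("paper corners bottom",S(300,462,.0125),S(462,462,.0125),"top",S(340,130,.0125),S(492,130,.0125))
print("board: top edge",S(165,95,.012),S(507,95,.012),"bottom",S(95,525,.012),S(480,520,.012))
for r in(152,278,283,428): print("line row",r,S(430,r,.0125))
# profiles along column for longer lines
I=cv2.cvtColor(cv2.imread("pics/side_m.png"),6).astype(np.float32)
print(I[178:200,238:252].astype(int))
T=lambda X,Y,z:q("top",(155,210),11,X,Y,z)
print("top paper L",T(140,205,.0125),T(160,95,.0125),"R",T(597,185,.0125),T(572,290,.0125))
print("top block L,R edges",T(280,290,.049),T(338,300,.049), "top/bottom",T(318,250,.049),T(300,338,.049))
print("board L",T(62,310,.012),T(118,85,.012),"R top",T(655,200,.012))
E
```

```text
front top edge L,R (expect y=m-7) (np.float64(-22.1), np.float64(-7.9)) (np.float64(-1.2), np.float64(-8.1))
back top edge (m+7) (np.float64(-23.6), np.float64(10.6)) (np.float64(-3.0), np.float64(10.5))
front bottom (m-7) (np.float64(-22.6), np.float64(-0.9)) (np.float64(-2.6), np.float64(-1.1))
paper corners bottom (np.float64(1.4), np.float64(-60.0)) (np.float64(32.5), np.float64(-60.3)) top (np.float64(1.1), np.float64(65.2)) (np.float64(32.8), np.float64(64.9))
board: top edge (np.float64(-36.8), np.float64(80.9)) (np.float64(35.3), np.float64(80.3)) bottom (np.float64(-35.9), np.float64(-80.3)) (np.float64(36.8), np.float64(-79.4))
line row 152 (np.float64(20.3), np.float64(56.1))
line row 278 (np.float64(22.9), np.float64(6.6))
line row 283 (np.float64(23.0), np.float64(4.7))
line row 428 (np.float64(25.7), np.float64(-48.3))
[[110 116 136 191 191 191 190 190 190 196 197 191 159 122]
 [ 92 116 148 217 175 175 175 173 171 175 185 215 152 116]
 [ 87 121 157 219 192 192 192 191 190 191 198 213 131 112]
 [ 89 123 164 215 160 162 168 175 223 223 223 213 130 104]
 [ 88 126 172 210 1
[... 811 characters left out ...]
3 216 162 161 170 159 164 170 160 181 215 132  94 170]
 [156 219 184 183 190 183 186 190 183 196 213 119  93 171]
 [117 181 185 190 184 185 188 180 185 191 174 106  90 172]
 [ 99 124 129 134 125 124 128 117 124 133 125 108 107 176]]
top paper L (np.float64(0.5), np.float64(65.0)) (np.float64(32.4), np.float64(67.6)) R (np.float64(34.5), np.float64(-61.5)) (np.float64(3.9), np.float64(-61.8))
top block L,R edges (np.float64(-15.1), np.float64(9.2)) (np.float64(-14.3), np.float64(-7.2)) top/bottom (np.float64(-2.1), np.float64(1.7)) (np.float64(-26.7), np.float64(0.4))
board L (np.float64(-33.3), np.float64(79.1)) (np.float64(32.6), np.float64(80.3)) R top (np.float64(33.9), np.float64(-78.6))
```

```bash
python3 - <<'E'
from h import *
O=np.array([.4995,.3567]);a=np.deg2rad(77.6);y=np.array([np.cos(a),np.sin(a)]);x=np.array([y[1],-y[0]])
fr=[cv2.cvtColor(get_image("top"),6).astype(np.float32) for _ in range(6)]
I=np.mean(fr,0)
def prof(xs,ys,z):
    return np.array([np.mean([cv2.getRectSubPix(I,(1,1),tuple(map(float,proj("top",[*(O+u*x+t*y),z]))))[0,0] for u in np.arange(*xs,.001)]) for t in ys])
ys=np.arange(-.02,.022,.001)
p=prof((-.018,-.008),ys,.049);print("block",list(zip((ys*1000).round().astype(int),p.astype(int))))
b=np.clip(p-100,0,None); 
for xs in((.012,.018),(.026,.031)):
    ys2=np.arange(-.06,.065,.0005);p2=prof(xs,ys2,.0125);
    g=p2-np.convolve(np.pad(p2,20,mode="edge"),np.ones(41)/41,"valid")
    best=[(np.mean([np.interp(o+k*.01,ys2,p2) for k in ((-5,0,5) if xs[0]>.02 else range(-5,6))]),o) for o in np.arange(-.005,.006,.00025)]
    print(xs,"line5 offset mm",1000*min(best)[1])
E
```

```text
block [(np.int64(-20), np.int64(64)), (np.int64(-19), np.int64(64)), (np.int64(-18), np.int64(62)), (np.int64(-17), np.int64(60)), (np.int64(-16), np.int64(57)), (np.int64(-15), np.int64(54)), (np.int64(-14), np.int64(52)), (np.int64(-13), np.int64(50)), (np.int64(-12), np.int64(49)), (np.int64(-11), np.int64(50)), (np.int64(-10), np.int64(52)), (np.int64(-9), np.int64(58)), (np.int64(-8), np.int64(67)), (np.int64(-7), np.int64(78)), (np.int64(-6), np.int64(89)), (np.int64(-5), np.int64(100)), (np.int64(-4), np.int64(109)), (np.int64(-3), np.int64(117)), (np.int64(-2), np.int64(122)), (np.int64(-1), np.int64(126)), (np.int64(0), np.int64(129)), (np.int64(1), np.int64(130)), (np.int64(2), np.int64(129)), (np.int64(3), np.int64(128)), (np.int64(4), np.int64(125)), (np.int64(5), np.int64(121)), (np.int64(6), np.int64(115)), (np.int64(7), np.int64(108)), (np.int64(8), np.int64(99)), (np.int64(9), np.int64(90)), (np.int64(10), np.int64(82)), (np.int64(11), np.int64(74)), (np.int64(12), np.int64(68)), (np.int64(13), np.int64(63)), (np.int64(14), np.int64(61)), (np.int64(15), np.int64(60)), (np.int64(16), np.int64(60)), (np.int64(17), np.int64(60)), (np.int64(18), np.int64(61)), (np.int64(19), np.int64(62)), (np.int64(20), np.int64(62)), (np.int64(21), np.int64(62))]
(0.012, 0.018) line5 offset mm 1.5000000000000058
(0.026, 0.031) line5 offset mm 2.5000000000000067
```

```bash
python3 - <<'E'
from h import *
s=get_image("side");cv2.imwrite("pics/final.png",s);st=state();print(st["time_s"],st["position"],st["force"].round(1))
E
python3 sh.py
```

```text
26.4167 [0.39463487 0.2120396  0.17752061] [-0.6 -0.  -0. ]
p315 shift new-old px 0.0 0.0 0.999
p135 shift new-old px 0.0 0.0 0.972
ringBR shift new-old px 0.0 0.0 0.997
ringBL shift new-old px 0.0 0.0 0.997
hub shift new-old px 0.0 0.0 0.996
```

View pics/final.png

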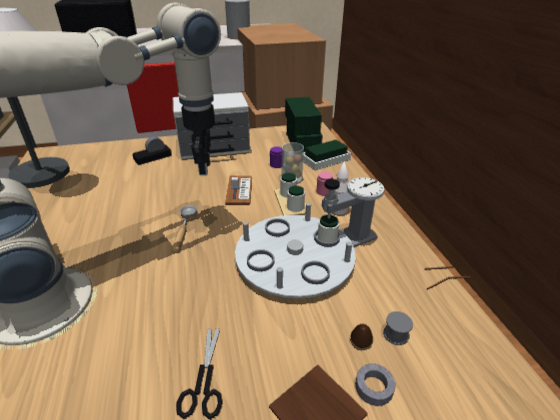

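Pot at (328,230) stands under the pin, knob (332,183) is up, marker (235,184) is at mid-scale, and the other things are where they were.

```bash
python3 -c "
from workcell import *
print(hand_in())"
```

```text
the job is handed in; nothing more can be done
None
```

The job is done and handed in at about 26.5 s. The record marker stands at about line 5, and the dial reads about 5.1 divisions.

- **Pot and carousel:** I set the pot from the dark board upright in the right-hand pocket and turned the carousel one click anticlockwise by its peg. The first turn stopped about 0.02 rad short, so I nudged it in. Pegs and pocket rings then matched the click position to about 0.1 px, and exactly at the end.
- **Press:** I pushed the knob until it stopped moving, with the tool at 0.180 m as expected and 17 N on it, then let it up.
- **Dial reading:** The two views gave 5.10–5.16 divisions. One automatic fit in the side view gave 4.99, but I judged it contaminated and left it out.
- **Marker:** The top view puts it at 4.9–5.05 and the pixel comparison in the side view at about 5.1. A cruder side-view estimate gave 4.6, but one pixel there is about 5 mm. So the marker may sit 0.1–0.2 of a division (1–2 mm) below the reading.
- **Last picture:** The pot is upright under the pin, the knob is up, the spares and other things look undisturbed, and the gripper is clear.

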